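Tip the sorted wood pieces from the tray into the stock crate

TASK

Pick up the loaded aluminium tray and carry it level to the wooden crate; with its open lip close above the empty part of the crate, tip it so that all four wood pieces slide in, spilling none on the bench. Then set the empty tray down flat in the middle of the black rubber mat and let go, leaving the slim glue bottle and the screwdriver where they are.

Things in the scene. Friction and masses are not known exactly. Their poses are not given: they have to be found in the camera images.
- tray: Loaded sorting tray, aluminium, loose, 0.2 to 0.4 kg: flat pan 160 x 140 mm (x, y), floor 4 mm, side walls 24 mm and back wall 45 mm high, all 3 mm thick; the front edge (+x) has no wall: the open lip. A level wooden handle sticks out at the back (-x), roughly towards the robot. Origin: centre of the pan's underside. Four wood pieces lie in it, one layer; they slide at some 25 to 40 degrees of tip
- handle (a point): Middle of the tray's handle, where to grip: 130 mm behind the tray's origin, 45 mm above its underside. Bar 22 mm wide (tray's y), 26 mm high, 100 mm long (tray's x), 32 mm of free space below. Gripped across its width with the fingers slanting some 40 degrees forward (towards the pan), the wrist stays comfortable when the lip is tipped down. Same axes as the tray
- lip (a point): Middle of the tray's open lip: 80 mm ahead of the tray's origin, on top of the 4 mm floor. Same axes as the tray
- crate: Open crate of pale wood, fixed to the bench, 300 x 220 x 85 mm (x, y, z), walls and floor 12 mm thick. Its far end (+x) is filled across by a row of five upright stock blocks, 58 mm deep and up to 110 mm high above the bench, which belong to it; the rest is empty. Origin: centre of the underside
- crate_open (a point): Middle of the empty part of the crate, on the inner floor: 30 mm nearer (-x) than the crate's origin and 12 mm up; the rim is 73 mm above it. The empty part is 216 mm in x and 196 mm in y. Same axes as the crate
- mat: Flat black rubber mat fixed to the bench, 220 x 180 mm, 4 mm thick, its x roughly away from the robot. Origin: centre of the underside
- piece_long: Loose rectangular wood piece in the tray, 42 x 30 x 24 mm. Origin: centre of the underside
- piece_cube: Loose squarish wood piece in the tray, 34 x 34 x 30 mm. Origin: centre of the underside
- piece_disc: Loose thick wood disc in the tray, lying flat, 38 mm across, 22 mm high. Origin: centre of the underside
- piece_step: Loose stepped wood piece in the tray, 40 x 32 mm, 14 mm high, with an 18 mm wide step up to 28 mm at its -x end. Origin: centre of the underside
- thin_glue: Bystander: slim white glue bottle, 34 mm across, 100 mm high, standing upright in a gap between tray, crate and mat. Origin: centre of the underside
- screwdriver: Bystander: screwdriver about 200 mm long lying in a gap between tray, crate and mat, handle towards the robot, 26 mm thick. Origin: on its underside near its middle
Things that resemble listed ones, but are neither listed nor needed, are in the scene too. Leave any green look-alike of the piece_disc alone.

How it is judged:
By the outcome, as a careful person would: the job done as asked, in the order asked, and still so for the second after the job is handed in, with the robot touching nothing.
It also fails if it takes over 66 s, if anything falls off the work surface, if the arm or the gripper's body presses on something with over 40 N, if the wrist force passes 120 N, or if a joint passes its speed limit or range.

ROBOT

A 7-joint arm with a two-finger parallel gripper is mounted at the origin on the work surface. World frame = base frame: x ahead of the robot, y to its left, z up, the work surface at z = 0. Lengths are in m, angles in rad, forces in N, time in s.
With the tool pointing down it reaches from about 0.4 to 0.875 m from the base axis. Payload 19.3 kg.
Tool frame: the origin (TCP) lies at the very end of the fingers, on their centre line; the grasp point (between the pads) lies 19 mm behind it; z points along the fingers, y is the line along which they close (so a half turn about z gives the same grasp; the last joint's range is limited). The gripper opens to 85 mm and grips with 20 to 120 N. Pads are 22 mm wide; open, the fingers measure 114 mm over their backs; the gripper's body (76 mm by 85 mm) begins 54 mm behind the grasp point. The pads swing forward as they close: fully open they stand 13 mm farther back than shut.
Start: joints at [1.056, 0.521, -0.036, 1.599, 0.021, 1.021, -0.113], TCP at [0.269, -0.564, 0.231] pointing down, gripper open.
Joint ranges: [-2.91, 2.91], [-0.3, 2.13], [-1.5, 1.42], [0.17, 2.43], [-1.26, 4.41], [0.16, 1.93], [-2.52, 2.52]. Speed limits (rad/s): [1.89, 1.89, 2.39, 2.39, 3.01, 3.01, 3.01].

INTERFACE

Orientations are given as [roll, pitch, yaw] about the fixed x, y, z axes, in that order (R = Rz(yaw) Ry(pitch) Rx(roll)).
In Python, from workcell import observe, grab_frame, job_done gives the robot as it stands.
- The arm moves only by the tool move_arm, never from a script. Its argument "plan" is a list that holds one entry, the list of rows, each a list of 7 numbers: the shift along the tool's x, y, z each as a share of 0.02 m, from -1 to 1, then the turn, a rotation vector about the tool's x, y, z each as a share of 6 degrees, from -1 to 1, then the opening, from -1 (shut) to 1 (fully open). A call has exactly 10 rows; each row shifts and turns the commanded pose from where the row before left it, along the tool's axes as they then stand; what a row does not reach is not made up. A row lasts 1/10 s, in which the tool goes at most 50 mm and 8.59 degrees, less where a joint would pass 70% of its speed; a pose out of reach is approached as far as the arm can. A call with a number of a shift or a turn outside -1 to 1 is refused whole. A call with a gripper value outside its range is refused whole. The fingers move at their own pace and stop on an object; "grip_force" is the grip in N (left out, the last holds). Time passes only in rows, so rows that do not move let the fingers close, or fill a call up. It gives the time, the measured TCP pose, the force, the opening and the grip force at its end, in the units of the state.
- observe(): the state, without advancing time (a new reading comes with each control period).
- grab_frame(name): name is "scene" or "top" or "wrist"; returns a dict with "color" (420x560x3 uint8, red, green, blue), "intrinsics" (3x3 intrinsics, pixels), "position" and "orientation" of the camera in the world; the wrist camera has in their place "tool_from_camera" (4x4, takes a point from camera to tool coordinates, whose origin is the TCP and whose axes are the flange's). Camera axes: x right, y down, z forward; pixel columns grow to the right and rows downward; lengths in m; the calibration is good to about 2 mm. A picture is of the moment at which its call begins: read the wrist's pose just before it. There is no depth.
- job_done(): hands the job in; it is judged then, once.
The state is a dict: "clock": time; "qpos": joint angles; "qd": joint speeds; "joint_efforts": joint torques, N m; "position": TCP position; "tool_rot": TCP orientation; "force": force on the tool from outside, world axes, zero at the start; "moment": the same for the moment, N m; "grip_width": finger opening in m; "finger_force": force on a finger pad.
Only numpy, scipy, OpenCV 4.12 (cv2) and the standard library are available. Lean on these libraries where they do the work, as an engineer would, in place of code of your own. Each camera call takes 0.05 s, during which the arm holds its last target. There are 200 camera calls.

## Working session

There is one attempt and no reset: what is moved stays moved. The work goes in short steps, Python scripts to look and compute and a tool call to move; the robot and the scene stay as the last step left them, time stands still between calls to the robot, and variables do not carry over. Pictures are saved under pics/ and viewed, at most 13 in all, crops included, and the job is handed in when it is done.

Besides the shell and the picture viewer there is one more tool, called as a command line: name --argument value ..., lists and objects as JSON in quotes. move_arm: Moves the arm, as the interface text tells. Shift numbers are shares of 0.02 m and turn numbers shares of 6 degrees, none past 1 either way. Its arguments: {"type":"object","properties":{"plan":{"type":"array"},"grip_force":{"type":"number"}},"required":["plan"]}

```bash
ls; mkdir -p pics
python3 - <<'E'
from workcell import observe,grab_frame
import cv2,numpy as np
s=observe();print({k:np.round(v,3).tolist() for k,v in s.items()})
for n in("scene","top"):
    f=grab_frame(n);cv2.imwrite(f"pics/{n}0.png",f["color"][:,:,::-1])
    print(n,f["intrinsics"],f["position"],f["orientation"])
    np.savez(f"pics/{n}0.npz",**f)
E
```

```text
pics
{'clock': 0.0, 'qpos': [1.056, 0.522, -0.036, 1.6, 0.021, 1.021, -0.113], 'qd': [0.001, 0.0, -0.0, -0.001, 0.0, -0.0, 0.001], 'joint_efforts': [0.0, -92.712, 1.979, -36.994, 0.018, 0.008, 0.0], 'position': [0.269, -0.564, 0.231], 'tool_rot': [-3.14, 0.0, 0.445], 'force': [-0.165, 0.415, -0.101], 'moment': [0.073, -0.015, -0.059], 'finger_force': 0.0, 'grip_width': 0.085}
scene [[488.7434329    0.         284.09667811]
 [  0.         488.7434329  209.45276037]
 [  0.           0.           1.        ]] [1.19093592 0.14803085 1.04531467] [-2.57514653 -0.00477106  1.75700598]
top [[401.81367478   0.         280.52446217]
 [  0.         401.81367478 218.75590526]
 [  0.           0.           1.        ]] [0.40454462 0.04232739 1.05624883] [-3.00596175  0.0343811  -1.59653168]
```

View pics/top0.png

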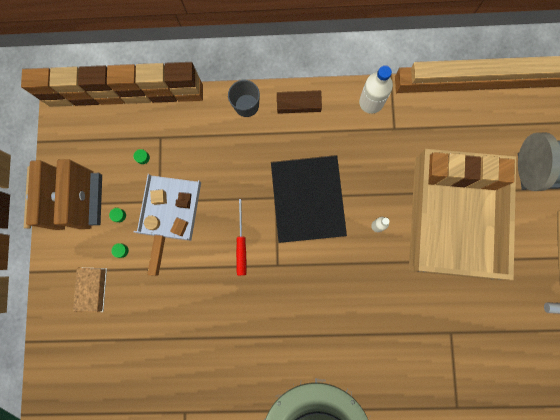

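View pics/scene0.png

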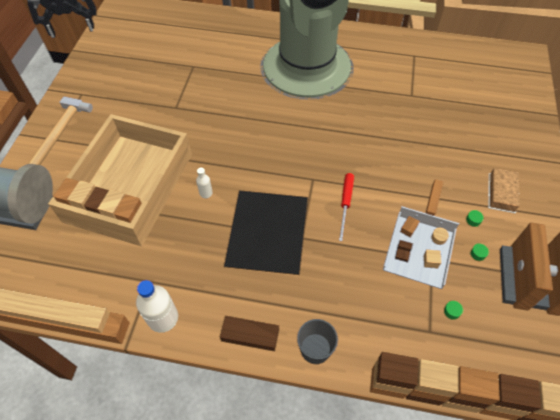

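Top view: the tray is at about (170,207) with its handle running (160,237)-(154,275). The screwdriver is at (241,240), the mat at (308,198), the glue bottle at (381,224), and the crate at (465,215) with its blocks at the far end. The arm is out of frame to the right. The scene view shows the same layout.

```bash
cat > h.py <<'E'
import numpy as np,cv2
from scipy.spatial.transform import Rotation as R
def load(n): return dict(np.load(f"pics/{n}.npz"))
def cam(f):
    return f["intrinsics"],R.from_euler("xyz",f["orientation"]).as_matrix(),np.array(f["position"])
def ray(c,px):
    K,Rm,p=c; px=np.atleast_2d(px).astype(float)
    return (Rm@np.linalg.inv(K)@np.c_[px,np.ones(len(px))].T).T
def plane(c,px,z):
    d=ray(c,px); return c[2]+d*((z-c[2][2])/d[:,2])[:,None]
def proj(c,P):
    K,Rm,p=c; q=(K@Rm.T@(np.atleast_2d(P)-p).T).T; return q[:,:2]/q[:,2:]
def biggest(m,roi=None):
    m=m.astype(np.uint8)
    if roi: 
        k=np.zeros_like(m);x0,y0,x1,y1=roi;k[y0:y1,x0:x1]=1;m=m*k
    return max(cv2.findContours(m,cv2.RETR_EXTERNAL,cv2.CHAIN_APPROX_NONE)[0],key=cv2.contourArea)
E
python3 - <<'E'
from h import *
np.set_printoptions(precision=3,suppress=True)
for n,rt,rm in(("top0",(130,165,205,245),(260,145,355,250)),("scene0",(375,195,465,290),(215,180,320,280))):
    f=load(n);c=cam(f);hsv=cv2.cvtColor(f["color"],cv2.COLOR_RGB2HSV)
    H,S,V=[hsv[...,i].astype(int) for i in range(3)]
    t=biggest((S<75)&(V>90),rt); q=cv2.approxPolyDP(cv2.convexHull(t),4,True)[:,0]
    print(n,"tray",q.tolist(),"\n",plane(c,q,.004)[:,:2])
    m=biggest((V<60),rm); r=cv2.minAreaRect(m); b=cv2.boxPoints(r);P=plane(c,b,.004)[:,:2]
    print("mat",b.tolist(),P,P.mean(0))
f=load("top0");c=cam(f)
print("handle",plane(c,[(160,237),(154,275)],.058)[:,:2])
print("crate rim",plane(c,[(426,150),(516,152),(514,279),(414,272)],.085)[:,:2])
print("screw",plane(c,[(240,199),(241,237),(241,275)],.013)[:,:2],"glue foot",plane(c,[(378,226)],.0)[:,:2])
g=load("scene0");cs=cam(g)
print("crate rim s",plane(cs,[(119,118),(189,152),(142,242),(56,195)],.085)[:,:2], "glue",plane(cs,[(204,194)],0))
print("handle s",plane(cs,[(436,181),(433,213)],.058)[:,:2])
im=cv2.resize(f["color"][155:295,60:260],None,fx=4,fy=4,interpolation=2)[:,:,::-1];cv2.imwrite("pics/c1.png",im)
E
```

```text
top0 tray [[200, 182], [190, 240], [133, 231], [148, 174]] 
 [[0.656 0.289]
 [0.5   0.316]
 [0.528 0.469]
 [0.683 0.432]]
mat [[270.13055419921875, 162.26235961914062], [337.751708984375, 155.26705932617188], [346.0352783203125, 235.34115600585938], [278.41412353515625, 242.33645629882812]] [[ 0.704  0.099]
 [ 0.717 -0.084]
 [ 0.5   -0.095]
 [ 0.487  0.082]] [0.602 0.   ]
scene0 tray [[401, 206], [458, 223], [441, 288], [383, 269]] 
 [[0.473 0.32 ]
 [0.497 0.462]
 [0.681 0.423]
 [0.658 0.289]]
mat [[224.70730590820312, 265.6341247558594], [233.17074584960938, 189.46340942382812], [306.4878234863281, 197.60977172851562], [298.0243835449219, 273.7804870605469]] [[ 0.719 -0.078]
 [ 0.504 -0.111]
 [ 0.493  0.08 ]
 [ 0.708  0.095]] [ 0.606 -0.003]
handle [[0.505 0.378]
 [0.41  0.392]]
crate rim [[ 0.698 -0.291]
 [ 0.685 -0.508]
 [ 0.379 -0.472]
 [ 0.401 -0.241]]
screw [[0.604 0.181]
 [0.503 0.179]
 [0.404 0.18 ]] glue foot [[ 0.523 -0.181]]
crate rim s [[ 0.391 -0.441]
 [ 0.467 -0.227]
 [ 0.734 -0.256]
 [ 0.652 -0.498]] glue [[ 0.529 -0.182  0.   ]]
handle s [[0.419 0.392]
 [0.516 0.387]]
```

View pics/c1.png

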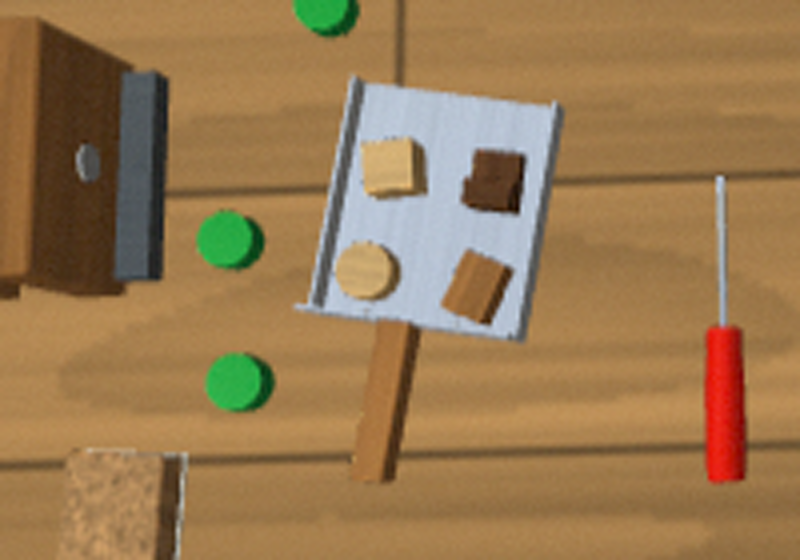

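The crop shows the lip at crop y≈85-105 (full-image y≈176-181) and the four pieces. The handle runs between crop (395,325) and (375,480), and the tray yaw is about -9.7°. Next I plan the transit.

```bash
cat >> h.py <<'E'
from workcell import observe
def tool(yaw,slant): return R.from_euler("z",yaw,degrees=True)*R.from_euler("x",np.pi)*R.from_euler("y",slant,degrees=True)
def rows(p,r,p2,r2,n):
    rel=r.inv()*r2; w=rel.as_rotvec()/n; A=sum(R.from_rotvec(w*k).as_matrix() for k in range(n))
    v=np.linalg.solve(A,r.inv().apply(np.array(p2)-p))
    return np.round(np.r_[v/.02,np.degrees(w)/6],3)
def now():
    s=observe(); return np.array(s["position"]),R.from_euler("xyz",s["tool_rot"]),s
def tcp_from_tray(pt,yaw,slant,tip=0,loc=(-.13,0,.045)):
    """tray origin pt, tray yaw, tool slant at grasp, tip -> TCP pose"""
    T=R.from_euler("z",yaw,degrees=True)*R.from_euler("y",tip,degrees=True)
    r=T*R.from_euler("x",np.pi)*R.from_euler("y",slant,degrees=True)
    return np.array(pt)+T.apply(loc)+r.apply([0,0,.019]),r
E
python3 - <<'E'
from h import *
p,r,s=now()
a=(np.array([.50,-.0,.25]),tool(5,0))
h,rr=tcp_from_tray((.591,.369,0),-9.7,36); b=(h-rr.apply([0,0,.11]),rr)
print(b[0])
print(rows(p,r,*a,32)); print(rows(*a,*b,28))
E
```

```text
[0.41013479 0.39991586 0.11862055]
[ 0.588 -0.756 -0.03  -0.     0.     0.107]
[-0.25  -0.716  0.162 -0.027  0.213  0.085]
```

move_arm --plan '[[[0.627,-0.806,-0.03,0,0,0.114,1],[0.627,-0.806,-0.03,0,0,0.114,1],[0.627,-0.806,-0.03,0,0,0.114,1],[0.627,-0.806,-0.03,0,0,0.114,1],[0.627,-0.806,-0.03,0,0,0.114,1],[0.627,-0.806,-0.03,0,0,0.114,1],[0.627,-0.806,-0.03,0,0,0.114,1],[0.627,-0.806,-0.03,0,0,0.114,1],[0.627,-0.806,-0.03,0,0,0.114,1],[0.627,-0.806,-0.03,0,0,0.114,1]]]'

```text
clock: 1.1
position: [0.3234, -0.3666, 0.2372]
tool_rot: [-3.141, 0.0, 0.325]
force: [0.1, 0.1, 0.2]
grip_width: 0.0854
finger_force: 0.0
```

move_arm --plan '[[[0.627,-0.806,-0.03,0,0,0.114,1],[0.627,-0.806,-0.03,0,0,0.114,1],[0.627,-0.806,-0.03,0,0,0.114,1],[0.627,-0.806,-0.03,0,0,0.114,1],[0.627,-0.806,-0.03,0,0,0.114,1],[0.627,-0.806,-0.03,0,0,0.114,1],[0.627,-0.806,-0.03,0,0,0.114,1],[0.627,-0.806,-0.03,0,0,0.114,1],[0.627,-0.806,-0.03,0,0,0.114,1],[0.627,-0.806,-0.03,0,0,0.114,1]]]'

```text
clock: 2.1
position: [0.401, -0.1778, 0.2432]
tool_rot: [-3.141, 0.0, 0.206]
force: [1.5, 1.3, 0.3]
grip_width: 0.0854
finger_force: 0.0
```

move_arm --plan '[[[0.627,-0.806,-0.03,0,0,0.114,1],[0.627,-0.806,-0.03,0,0,0.114,1],[0.627,-0.806,-0.03,0,0,0.114,1],[0.627,-0.806,-0.03,0,0,0.114,1],[0.627,-0.806,-0.03,0,0,0.114,1],[0.627,-0.806,-0.03,0,0,0.114,1],[0.627,-0.806,-0.03,0,0,0.114,1],[0.627,-0.806,-0.03,0,0,0.114,1],[0.627,-0.806,-0.03,0,0,0.114,1],[0.627,-0.806,-0.03,0,0,0.114,1]]]'

```text
clock: 3.1
position: [0.5005, 0.0003, 0.2491]
tool_rot: [3.142, 0.0, 0.086]
force: [0.1, 0.5, 0.8]
grip_width: 0.0852
finger_force: 0.0
```

Run:
```python
from h import *
p,r,s=now();print(p,s["tool_rot"],s["qpos"])
h,rr=tcp_from_tray((.591,.369,0),-9.7,36)
print(rows(p,r,h-rr.apply([0,0,.11]),rr,30))
```

```text
[5.00491451e-01 3.02521644e-04 2.49141150e-01] [3.14157633e+00 4.57912765e-04 8.60833654e-02] [ 0.08413527  0.31178114 -0.25395154  1.89095228  0.09480853  0.95084071
 -1.69799887]
[-0.234 -0.668  0.149 -0.026  0.199  0.079]
```

```bash
cat >> h.py <<'E'
import json
def path(p,r,p2,r2,n,g=1,ramp=0):
    """straight line, slerp; rows as JSON lists of 10. ramp = rows of acceleration"""
    w=np.ones(n)
    for k in range(ramp): w[k]=w[n-1-k]=(k+1)/(ramp+1)
    s=np.r_[0,np.cumsum(w)/w.sum()]; rv=(r.inv()*r2).as_rotvec(); out=[]
    for a,b in zip(s[:-1],s[1:]):
        ra=r*R.from_rotvec(rv*a)
        v=ra.inv().apply((np.array(p2)-p)*(b-a))/.02
        out.append([round(float(x),2)+0. for x in np.r_[v,np.degrees(rv*(b-a))/6,g]])
    o=np.array(out); print("max",abs(o[:,:6]).max())
    for k in range(0,n,10): print(json.dumps(out[k:k+10]))
E
python3 - <<'E'
from h import *
p,r,s=now()
path(p,r,[.44,.32,.22],tool(170.3,0),30)
E
```

```text
max 0.92
[[-0.05, -0.54, 0.05, 0.0, 0.0, -0.92, 1.0], [0.0, -0.54, 0.05, 0.0, 0.0, -0.92, 1.0], [0.05, -0.54, 0.05, 0.0, 0.0, -0.92, 1.0], [0.1, -0.53, 0.05, 0.0, 0.0, -0.92, 1.0], [0.15, -0.52, 0.05, 0.0, 0.0, -0.92, 1.0], [0.2, -0.5, 0.05, 0.0, 0.0, -0.92, 1.0], [0.25, -0.48, 0.05, 0.0, 0.0, -0.92, 1.0], [0.29, -0.46, 0.05, 0.0, 0.0, -0.92, 1.0], [0.34, -0.43, 0.05, 0.0, 0.0, -0.92, 1.0], [0.38, -0.39, 0.05, 0.0, 0.0, -0.92, 1.0]]
[[0.41, -0.35, 0.05, 0.0, 0.0, -0.92, 1.0], [0.44, -0.31, 0.05, 0.0, 0.0, -0.92, 1.0], [0.47, -0.27, 0.05, 0.0, 0.0, -0.92, 1.0], [0.49, -0.22, 0.05, 0.0, 0.0, -0.92, 1.0], [0.51, -0.17, 0.05, 0.0, 0.0, -0.92, 1.0], [0.53, -0.12, 0.05, 0.0, 0.0, -0.92, 1.0], [0.54, -0.07, 0.05, 0.0, 0.0, -0.92, 1.0], [0.54, -0.02, 0.05, 0.0, 0.0, -0.92, 1.0], [0.54, 0.03, 0.05, 0.0, 0.0, -0.92, 1.0], [0.54, 0.08, 0.05, 0.0, 0.0, -0.92, 1.0]]
[[0.53, 0.14, 0.05, 0.0, 0.0, -0.92, 1.0], [0.51, 0.19, 0.05, 0.0, 0.0, -0.92, 1.0], [0.49, 0.23, 0.05, 0.0, 0.0, -0.92, 1.0], [0.46, 0.28, 0.05, 0.0, 0.0, -0.92, 1.0], [0.44, 0.32, 0.05, 0.0, 0.0, -0.92, 1.0], [0.4, 0.36, 0.05, 0.0, 0.0, -0.92, 1.0], [0.37, 0.4, 0.05, 0.0, 0.0, -0.92, 1.0], [0.33, 0.43, 0.05, 0.0, 0.0, -0.92, 1.0], [0.28, 0.46, 0.05, 0.0, 0.0, -0.92, 1.0], [0.24, 0.49, 0.05, 0.0, 0.0, -0.92, 1.0]]
```

move_arm --plan '[[[-0.05,-0.54,0.05,0,0,-0.92,1],[0,-0.54,0.05,0,0,-0.92,1],[0.05,-0.54,0.05,0,0,-0.92,1],[0.1,-0.53,0.05,0,0,-0.92,1],[0.15,-0.52,0.05,0,0,-0.92,1],[0.2,-0.5,0.05,0,0,-0.92,1],[0.25,-0.48,0.05,0,0,-0.92,1],[0.29,-0.46,0.05,0,0,-0.92,1],[0.34,-0.43,0.05,0,0,-0.92,1],[0.38,-0.39,0.05,0,0,-0.92,1]]]'

```text
clock: 4.1
position: [0.4799, 0.1065, 0.2391]
tool_rot: [-3.141, 0.0, 1.054]
force: [-0.1, 0.3, 0.2]
grip_width: 0.0853
finger_force: 0.0
```

move_arm --plan '[[[0.41,-0.35,0.05,0,0,-0.92,1],[0.44,-0.31,0.05,0,0,-0.92,1],[0.47,-0.27,0.05,0,0,-0.92,1],[0.49,-0.22,0.05,0,0,-0.92,1],[0.51,-0.17,0.05,0,0,-0.92,1],[0.53,-0.12,0.05,0,0,-0.92,1],[0.54,-0.07,0.05,0,0,-0.92,1],[0.54,-0.02,0.05,0,0,-0.92,1],[0.54,0.03,0.05,0,0,-0.92,1],[0.54,0.08,0.05,0,0,-0.92,1]]]'

```text
clock: 5.1
position: [0.4595, 0.2126, 0.2291]
tool_rot: [-3.141, 0.0, 2.017]
force: [0.6, 0.5, 0.9]
grip_width: 0.0852
finger_force: 0.0
```

move_arm --plan '[[[0.53,0.14,0.05,0,0,-0.92,1],[0.51,0.19,0.05,0,0,-0.92,1],[0.49,0.23,0.05,0,0,-0.92,1],[0.46,0.28,0.05,0,0,-0.92,1],[0.44,0.32,0.05,0,0,-0.92,1],[0.4,0.36,0.05,0,0,-0.92,1],[0.37,0.4,0.05,0,0,-0.92,1],[0.33,0.43,0.05,0,0,-0.92,1],[0.28,0.46,0.05,0,0,-0.92,1],[0.24,0.49,0.05,0,0,-0.92,1]]]'

```text
clock: 6.1
position: [0.4389, 0.3191, 0.219]
tool_rot: [-3.141, -0.0, 2.981]
force: [-0.5, -0.8, 0.2]
grip_width: 0.0856
finger_force: 0.0
```

Run:
```python
from h import *
from workcell import grab_frame
p,r,s=now();print(p,s["tool_rot"],np.round(s["qpos"],2))
f=grab_frame("wrist");np.savez("pics/w1.npz",pos=p,rot=s["tool_rot"],**f);cv2.imwrite("pics/w1.png",f["color"][:,:,::-1])
print(f["tool_from_camera"])
```

```text
[0.43889667 0.31910903 0.21904138] [-3.14125610e+00 -2.80871655e-04  2.98064498e+00] [-0.07  0.55 -0.93  1.8   0.51  1.05  0.21]
[[ 1.30681579e-04 -9.61986375e-01 -2.73097412e-01  6.85890792e-02]
 [ 9.99999831e-01  2.80304137e-04 -5.08855808e-04 -8.37913747e-05]
 [ 5.66062689e-04 -2.73097299e-01  9.61986250e-01 -1.42146797e-01]
 [ 0.00000000e+00  0.00000000e+00  0.00000000e+00  1.00000000e+00]]
```

View pics/w1.png

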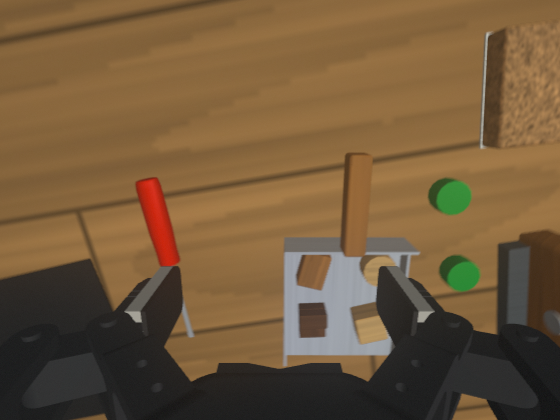

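The wrist view shows the handle bar from (346-371,153) to (343-367,256). The back wall's top edge runs along y≈239 from x=284 to 413. The screwdriver is well to the left.

```bash
cat >> h.py <<'E'
def wcam(d):
    T=d["tool_from_camera"];r=R.from_euler("xyz",d["rot"]).as_matrix()
    return d["intrinsics"],r@T[:3,:3],d["pos"]+r@T[:3,3]
E
python3 - <<'E'
from h import *
d=load("w1");c=wcam(d);np.set_printoptions(precision=4,suppress=True)
hsv=cv2.cvtColor(d["color"],cv2.COLOR_RGB2HSV)
for y in (170,190,210,230): print(y,[tuple(d["color"][y,x]) for x in range(338,378,3)])
E=plane(c,[(358,153.5),(355,255.5)],.058);print("handle ends",E[:,:2],E.mean(0))
v=E[1]-E[0];print("len",np.linalg.norm(v),"yaw",np.degrees(np.arctan2(v[1],v[0])))
print("back wall top",plane(c,[(284,238),(416,238)],.045)[:,:2])
print("lip",plane(c,[(284,355)],.004))
E
```

```text
170 [(np.uint8(135), np.uint8(102), np.uint8(61)), (np.uint8(142), np.uint8(106), np.uint8(63)), (np.uint8(109), np.uint8(79), np.uint8(47)), (np.uint8(83), np.uint8(58), np.uint8(34)), (np.uint8(129), np.uint8(86), np.uint8(45)), (np.uint8(151), np.uint8(105), np.uint8(56)), (np.uint8(150), np.uint8(104), np.uint8(56)), (np.uint8(150), np.uint8(105), np.uint8(56)), (np.uint8(148), np.uint8(103), np.uint8(56)), (np.uint8(147), np.uint8(102), np.uint8(55)), (np.uint8(146), np.uint8(101), np.uint8(55)), (np.uint8(146), np.uint8(103), np.uint8(56)), (np.uint8(153), np.uint8(115), np.uint8(68)), (np.uint8(154), np.uint8(116), np.uint8(69))]
190 [(np.uint8(155), np.uint8(116), np.uint8(70)), (np.uint8(154), np.uint8(115), np.uint8(68)), (np.uint8(83), np.uint8(57), np.uint8(33)), (np.uint8(95), np.uint8(64), np.uint8(36)), (np.uint8(147), np.uint8(100), np.uint8(53)), (np.uint8(150), np.uint8(104), np.uint8(58)), (np.uint8(150), np.uint8(104), np.uint8(56)), (np.uint8(151), np.uint8(104), np.uint8(57)), (np.uint8(150), np.uint8(104), np.uint8(57)), (np.uint8(148), np.uint8(102), np.uint8(
[... 975 characters left out ...]
 (np.uint8(138), np.uint8(95), np.uint8(54)), (np.uint8(149), np.uint8(104), np.uint8(58)), (np.uint8(147), np.uint8(103), np.uint8(59)), (np.uint8(148), np.uint8(102), np.uint8(58)), (np.uint8(149), np.uint8(103), np.uint8(59)), (np.uint8(146), np.uint8(101), np.uint8(59)), (np.uint8(144), np.uint8(100), np.uint8(59)), (np.uint8(153), np.uint8(116), np.uint8(70)), (np.uint8(155), np.uint8(117), np.uint8(72)), (np.uint8(155), np.uint8(116), np.uint8(72)), (np.uint8(155), np.uint8(116), np.uint8(72))]
handle ends [[0.4115 0.3963]
 [0.5112 0.3837]] [0.4613 0.39   0.058 ]
len 0.10048387825945342 yaw -7.160649977656204
back wall top [[0.4863 0.3162]
 [0.5079 0.4495]]
lip [[0.6594 0.2894 0.004 ]]
```

```bash
cat >> h.py <<'E'
def grasp(H,yaw,slant,tip=0):
    """H: handle-mid world; flipped tool"""
    T=R.from_euler("z",yaw,degrees=True)*R.from_euler("y",tip,degrees=True)
    r=T*R.from_euler("z",np.pi)*R.from_euler("x",np.pi)*R.from_euler("y",-slant,degrees=True)
    return np.array(H)+r.apply([0,0,.019]),r
E
python3 - <<'E'
from h import *
p,r,s=now()
g,rr=grasp((.4616,.3918,.045),-9.3,36); b=g-rr.apply([0,0,.10])
path(p,r,b,rr,10); print(b,g)
E
```

```text
max 0.6
[[0.18, 0.37, 0.54, 0.0, -0.6, 0.01, 1.0], [0.21, 0.37, 0.53, 0.0, -0.6, 0.01, 1.0], [0.24, 0.37, 0.52, 0.0, -0.6, 0.01, 1.0], [0.28, 0.37, 0.5, 0.0, -0.6, 0.01, 1.0], [0.31, 0.37, 0.48, 0.0, -0.6, 0.01, 1.0], [0.34, 0.37, 0.46, 0.0, -0.6, 0.01, 1.0], [0.37, 0.37, 0.44, 0.0, -0.6, 0.01, 1.0], [0.39, 0.37, 0.41, 0.0, -0.6, 0.01, 1.0], [0.42, 0.37, 0.39, 0.0, -0.6, 0.01, 1.0], [0.44, 0.37, 0.36, 0.0, -0.6, 0.01, 1.0]]
[0.4146152  0.39949406 0.11053038] [0.47262113 0.38999522 0.02962868]
```

move_arm --plan '[[[0.18,0.37,0.54,0,-0.6,0.01,1],[0.21,0.37,0.53,0,-0.6,0.01,1],[0.24,0.37,0.52,0,-0.6,0.01,1],[0.28,0.37,0.5,0,-0.6,0.01,1],[0.31,0.37,0.48,0,-0.6,0.01,1],[0.34,0.37,0.46,0,-0.6,0.01,1],[0.37,0.37,0.44,0,-0.6,0.01,1],[0.39,0.37,0.41,0,-0.6,0.01,1],[0.42,0.37,0.39,0,-0.6,0.01,1],[0.44,0.37,0.36,0,-0.6,0.01,1]]]'

```text
clock: 7.15
position: [0.4163, 0.3981, 0.1108]
tool_rot: [3.136, 0.631, 2.962]
force: [1.2, -0.8, 0.3]
grip_width: 0.0854
finger_force: 0.0
```

Run:
```python
from h import *
from workcell import grab_frame
p,r,s=now();print(p,s["tool_rot"],np.round(s["qpos"],2))
g,rr=grasp((.4616,.3918,.045),-9.3,36);path(p,r,g,rr,10)
f=grab_frame("wrist");np.savez("pics/w2.npz",pos=p,rot=s["tool_rot"],**f);cv2.imwrite("pics/w2.png",f["color"][:,:,::-1])
```

```text
[0.41626619 0.39805085 0.11077638] [3.13567541 0.63122639 2.96211966] [-0.78  0.66 -0.57  2.07  1.34  0.99 -0.93]
max 0.5
[[0.01, 0.01, 0.5, 0.0, 0.0, -0.01, 1.0], [0.01, 0.01, 0.5, 0.0, 0.0, -0.01, 1.0], [0.01, 0.01, 0.5, 0.0, 0.0, -0.01, 1.0], [0.01, 0.01, 0.5, 0.0, 0.0, -0.01, 1.0], [0.01, 0.01, 0.5, 0.0, 0.0, -0.01, 1.0], [0.01, 0.01, 0.5, 0.0, 0.0, -0.01, 1.0], [0.01, 0.01, 0.5, 0.0, 0.0, -0.01, 1.0], [0.01, 0.01, 0.5, 0.0, 0.0, -0.01, 1.0], [0.01, 0.01, 0.5, 0.0, 0.0, -0.01, 1.0], [0.01, 0.01, 0.5, 0.0, 0.0, -0.01, 1.0]]
```

View pics/w2.png

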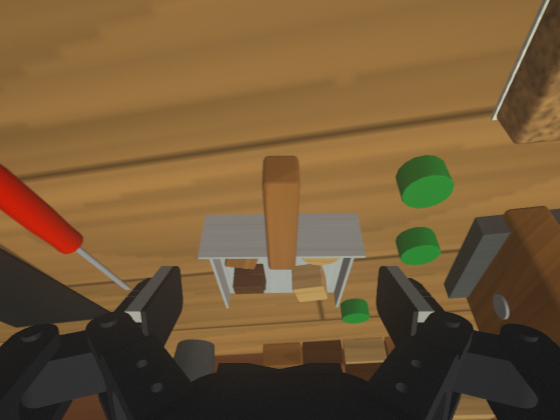

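The handle is centred between the fingers at x≈282, with the bar spanning y=157-268. Next I advance and close.

move_arm --plan '[[[0,0,0.5,0,0,0,1],[0,0,0.5,0,0,0,1],[0,0,0.5,0,0,0,1],[0,0,0.5,0,0,0,1],[0,0,0.5,0,0,0,1],[0,0,0.5,0,0,0,1],[0,0,0.5,0,0,0,1],[0,0,0.5,0,0,0,1],[0,0,0.5,0,0,0,1],[0,0,0.5,0,0,0,1]]]'

```text
clock: 8.2
position: [0.4746, 0.388, 0.0293]
tool_rot: [3.138, 0.628, 2.965]
force: [0.7, -1.2, -0.6]
grip_width: 0.0855
finger_force: 0.0
```

move_arm --plan '[[[0,0,0,0,0,0,-1],[0,0,0,0,0,0,-1],[0,0,0,0,0,0,-1],[0,0,0,0,0,0,-1],[0,0,0,0,0,0,-1],[0,0,0,0,0,0,-1],[0,0,0,0,0,0,-1],[0,0,0,0,0,0,-1],[0,0,0,0,0,0,-1],[0,0,0,0,0,0,-1]]]' --grip_force 90

```text
clock: 9.2
position: [0.4741, 0.3885, 0.0306]
tool_rot: [3.137, 0.629, 2.965]
force: [-2.3, -0.0, 5.9]
grip_width: 0.021
finger_force: 87.7
```

Run:
```python
from h import *
p,r,s=now();print(p,s["tool_rot"],np.round(s["qpos"],2),s["force"],s["moment"])
path(p,r,p+[0,0,.10],r,10,-1,3)
```

```text
[0.47406511 0.38851447 0.03055902] [3.1366968  0.62876297 2.96479508] [-0.74  0.83 -0.48  2.02  1.55  0.93 -1.01] [-2.3156135  -0.02519157  5.93281754] [-0.01146827  0.3345592   0.03609846]
max 0.58
[[-0.11, 0.0, -0.14, 0.0, 0.0, 0.0, -1.0], [-0.21, 0.0, -0.29, 0.0, 0.0, 0.0, -1.0], [-0.32, 0.0, -0.43, 0.0, 0.0, 0.0, -1.0], [-0.42, 0.0, -0.58, 0.0, 0.0, 0.0, -1.0], [-0.42, 0.0, -0.58, 0.0, 0.0, 0.0, -1.0], [-0.42, 0.0, -0.58, 0.0, 0.0, 0.0, -1.0], [-0.42, 0.0, -0.58, 0.0, 0.0, 0.0, -1.0], [-0.32, 0.0, -0.43, 0.0, 0.0, 0.0, -1.0], [-0.21, 0.0, -0.29, 0.0, 0.0, 0.0, -1.0], [-0.11, 0.0, -0.14, 0.0, 0.0, 0.0, -1.0]]
```

move_arm --plan '[[[-0.11,0,-0.14,0,0,0,-1],[-0.21,0,-0.29,0,0,0,-1],[-0.32,0,-0.43,0,0,0,-1],[-0.42,0,-0.58,0,0,0,-1],[-0.42,0,-0.58,0,0,0,-1],[-0.42,0,-0.58,0,0,0,-1],[-0.42,0,-0.58,0,0,0,-1],[-0.32,0,-0.43,0,0,0,-1],[-0.21,0,-0.29,0,0,0,-1],[-0.11,0,-0.14,0,0,0,-1]]]'

```text
clock: 10.2
position: [0.4745, 0.3877, 0.131]
tool_rot: [3.137, 0.629, 2.964]
force: [-0.2, 0.2, -4.7]
grip_width: 0.0208
finger_force: 88.2
```

Run:
```python
from h import *
from workcell import grab_frame
p,r,s=now();print(p,s["tool_rot"],np.round(s["qpos"],2),s["force"],s["moment"])
f=grab_frame("wrist");np.savez("pics/w3.npz",pos=p,rot=s["tool_rot"],**f)
g=grab_frame("scene");np.savez("pics/s3.npz",**g)
a=f["color"][100:400,100:460];b=cv2.resize(g["color"][130:330,330:560],(345,300))
cv2.imwrite("pics/m3.png",np.hstack([a,b])[:,:,::-1])
```

```text
[0.47451999 0.38765606 0.1309669 ] [3.13700787 0.6285775  2.96429109] [-0.69  0.64 -0.54  2.01  1.33  0.95 -0.77] [-0.17621011  0.18154709 -4.72693978] [0.29366813 1.55462706 0.00892378]
```

View pics/m3.png

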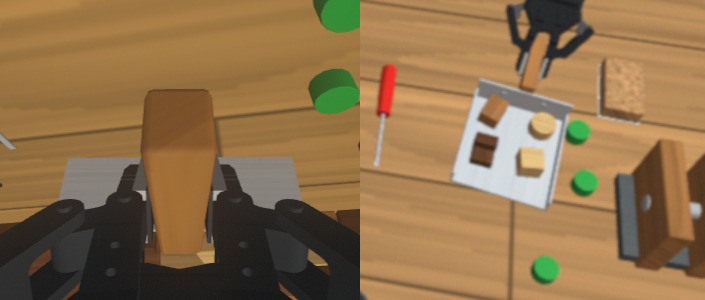

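The tray is held, with all four pieces still in it. The lip corners are at about (391,249) and (455,269) in the scene image. I check the sag and plan the carry.

Run:
```python
from h import *
np.set_printoptions(precision=4,suppress=True)
c=cam(load("s3")); H=np.array([.4745,.3877,.131])-R.from_euler("xyz",[3.137,.6286,2.9643]).apply([0,0,.019]);print("H",H)
for tip in(0,3,6):
    T=R.from_euler("z",-9.3,degrees=True)*R.from_euler("y",tip,degrees=True)
    P=H+T.apply(np.array([[.21,-.07,-.041],[.21,.07,-.041],[.05,-.07,0],[.05,.07,0]]))
    print(tip,proj(c,P).round(1).tolist())
# crate corners refinement
f=load("top0");im=cv2.resize(f["color"][140:290,400:530],None,fx=4,fy=4,interpolation=2)[:,:,::-1]
g=load("scene0");j=cv2.resize(g["color"][105:255,40:200],None,fx=2.4,fy=4)[:,:,::-1][:600]
j=cv2.resize(g["color"][105:255,40:200],(280,262))[:,:,::-1]
o=np.zeros((600,800,3),np.uint8);o[:,:520]=im;o[:262,520:]=j;cv2.imwrite("pics/cr.png",o)
```

```text
H [0.4635 0.3896 0.1464]
0 [[390.1, 249.0], [454.8, 269.2], [409.9, 181.7], [472.3, 199.4]]
3 [[389.4, 250.4], [453.4, 270.4], [409.6, 182.3], [471.9, 200.1]]
6 [[388.8, 251.6], [452.2, 271.4], [409.4, 183.0], [471.5, 200.6]]
```

View pics/cr.png

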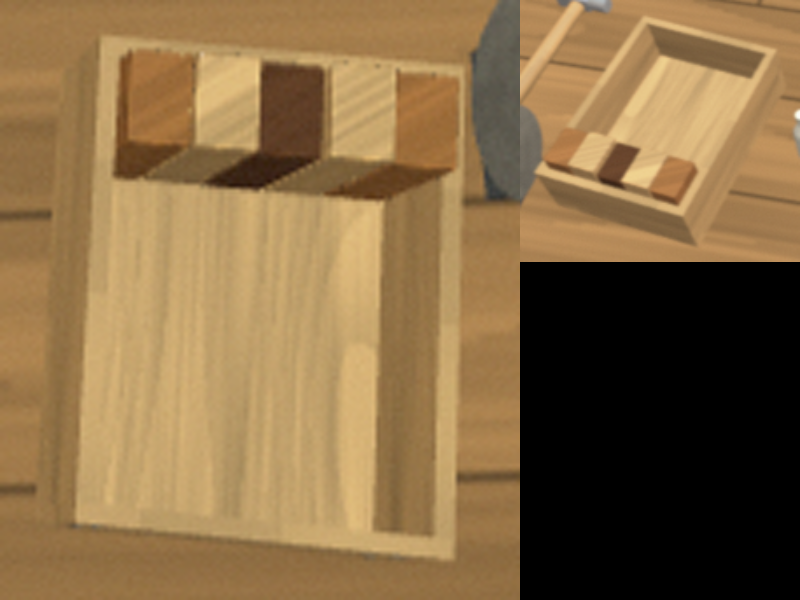

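The tray is level. In the crop, the crate rim corners are at (101,37), (464,66), (453,558) and (75,523).

```bash
cat >> h.py <<'E'
LIP=np.array([.21,0,-.041])   # lip from handle mid, tray axes
def from_lip(L,yaw,tip=0,slant=36):
    T=R.from_euler("z",yaw,degrees=True)*R.from_euler("y",tip,degrees=True)
    return grasp(np.array(L)-T.apply(LIP),yaw,slant,tip)
E
python3 - <<'E'
from h import *
np.set_printoptions(precision=4,suppress=True)
c=cam(load("top0"))
q=np.array([(101,37),(464,66),(453,558),(75,523)])/4+[400,140]
P=plane(c,q,.085)[:,:2];print(P,P.mean(0))
v=P[0]-P[3]+P[1]-P[2];y=np.arctan2(v[1],v[0]);print(np.degrees(y))
O=P.mean(0)-.03*np.array([np.cos(y),np.sin(y)]);print("open",O)
for yaw in(-8,-15,0):
  for tip in (0,45): print(yaw,tip,from_lip([*O,.115],yaw,tip)[0])
E
```

```text
[[ 0.7002 -0.2894]
 [ 0.6739 -0.507 ]
 [ 0.3776 -0.4699]
 [ 0.4036 -0.2522]] [ 0.5388 -0.3796]
-7.139220402516949
open [ 0.5091 -0.3759]
-8 0 [ 0.3122 -0.3482  0.1406]
-8 45 [ 0.3878 -0.3589  0.2737]
-15 0 [ 0.317  -0.3245  0.1406]
-15 45 [ 0.3908 -0.3442  0.2737]
0 0 [ 0.3102 -0.3759  0.1406]
0 45 [ 0.3866 -0.3759  0.2737]
```

Run:
```python
from h import *
p,r,s=now()
A=grasp([.51,.02,.20],-5,36)
path(p,r,*A,30,-1,5)
B=from_lip([.509,-.376,.155],0); print(B[0])
path(*A,*B,30,-1,5)
```

```text
max 0.72
[[-0.04, -0.12, 0.01, 0.0, 0.0, 0.0, -1.0], [-0.08, -0.24, 0.01, -0.01, 0.0, -0.01, -1.0], [-0.12, -0.35, 0.02, -0.01, 0.0, -0.01, -1.0], [-0.16, -0.47, 0.03, -0.01, 0.0, -0.02, -1.0], [-0.2, -0.59, 0.03, -0.02, 0.0, -0.02, -1.0], [-0.24, -0.71, 0.04, -0.02, 0.0, -0.03, -1.0], [-0.24, -0.71, 0.03, -0.02, 0.0, -0.03, -1.0], [-0.23, -0.71, 0.03, -0.02, 0.0, -0.03, -1.0], [-0.23, -0.71, 0.03, -0.02, 0.0, -0.03, -1.0], [-0.23, -0.71, 0.03, -0.02, 0.0, -0.03, -1.0]]
[[-0.23, -0.71, 0.03, -0.02, 0.0, -0.03, -1.0], [-0.23, -0.72, 0.03, -0.02, 0.0, -0.03, -1.0], [-0.22, -0.72, 0.03, -0.02, 0.0, -0.03, -1.0], [-0.22, -0.72, 0.03, -0.02, 0.0, -0.03, -1.0], [-0.22, -0.72, 0.02, -0.02, 0.0, -0.03, -1.0], [-0.22, -0.72, 0.02, -0.02, 0.0, -0.03, -1.0], [-0.21, -0.72, 0.02, -0.02, 0.0, -0.03, -1.0], [-0.21, -0.72, 0.02, -0.02, 0.0, -0.03, -1.0], [-0.21, -0.72, 0.02, -0.02, 0.0, -0.03, -1.0], [-0.21, -0.72, 0.02, -0.02, 0.0, -0.03, -1.0]]
[[-0.21, -0.72, 0.02, -0.02, 0.0, -0.03, -1.0], [-0.2, -0.72, 0.01, -0.02, 0.0, -0.03, -1.0], [-0.2, -0.72, 0.01, -0.02, 0.0, -0.03, -1.0], [-0.2, -0.72, 
[... 1037 characters left out ...]
, -1.0], [0.32, -0.81, -0.22, -0.02, 0.0, -0.03, -1.0], [0.32, -0.81, -0.22, -0.02, 0.0, -0.03, -1.0], [0.32, -0.8, -0.22, -0.02, 0.0, -0.03, -1.0], [0.32, -0.8, -0.23, -0.02, 0.0, -0.03, -1.0], [0.33, -0.8, -0.23, -0.02, 0.0, -0.03, -1.0]]
[[0.33, -0.8, -0.23, -0.02, 0.0, -0.03, -1.0], [0.33, -0.8, -0.23, -0.02, 0.0, -0.03, -1.0], [0.33, -0.8, -0.23, -0.02, 0.0, -0.03, -1.0], [0.34, -0.8, -0.23, -0.02, 0.0, -0.03, -1.0], [0.34, -0.8, -0.24, -0.02, 0.0, -0.03, -1.0], [0.28, -0.66, -0.2, -0.02, 0.0, -0.02, -1.0], [0.23, -0.53, -0.16, -0.01, 0.0, -0.02, -1.0], [0.17, -0.4, -0.12, -0.01, 0.0, -0.01, -1.0], [0.11, -0.26, -0.08, -0.01, 0.0, -0.01, -1.0], [0.06, -0.13, -0.04, 0.0, 0.0, 0.0, -1.0]]
```

move_arm --plan '[[[-0.04,-0.12,0.01,0,0,0,-1],[-0.08,-0.24,0.01,-0.01,0,-0.01,-1],[-0.12,-0.35,0.02,-0.01,0,-0.01,-1],[-0.16,-0.47,0.03,-0.01,0,-0.02,-1],[-0.2,-0.59,0.03,-0.02,0,-0.02,-1],[-0.24,-0.71,0.04,-0.02,0,-0.03,-1],[-0.24,-0.71,0.03,-0.02,0,-0.03,-1],[-0.23,-0.71,0.03,-0.02,0,-0.03,-1],[-0.23,-0.71,0.03,-0.02,0,-0.03,-1],[-0.23,-0.71,0.03,-0.02,0,-0.03,-1]]]'

```text
clock: 11.3
position: [0.4886, 0.2761, 0.1467]
tool_rot: [3.138, 0.629, 2.992]
force: [0.4, -0.0, -4.2]
grip_width: 0.0205
finger_force: 88.2
```

move_arm --plan '[[[-0.23,-0.71,0.03,-0.02,0,-0.03,-1],[-0.23,-0.72,0.03,-0.02,0,-0.03,-1],[-0.22,-0.72,0.03,-0.02,0,-0.03,-1],[-0.22,-0.72,0.03,-0.02,0,-0.03,-1],[-0.22,-0.72,0.02,-0.02,0,-0.03,-1],[-0.22,-0.72,0.02,-0.02,0,-0.03,-1],[-0.21,-0.72,0.02,-0.02,0,-0.03,-1],[-0.21,-0.72,0.02,-0.02,0,-0.03,-1],[-0.21,-0.72,0.02,-0.02,0,-0.03,-1],[-0.21,-0.72,0.02,-0.02,0,-0.03,-1]]]'

```text
clock: 12.3
position: [0.5075, 0.1286, 0.168]
tool_rot: [3.14, 0.628, 3.031]
force: [-0.1, 0.8, -5.3]
grip_width: 0.0207
finger_force: 88.2
```

move_arm --plan '[[[-0.21,-0.72,0.02,-0.02,0,-0.03,-1],[-0.2,-0.72,0.01,-0.02,0,-0.03,-1],[-0.2,-0.72,0.01,-0.02,0,-0.03,-1],[-0.2,-0.72,0.01,-0.02,0,-0.03,-1],[-0.2,-0.72,0.01,-0.02,0,-0.03,-1],[-0.16,-0.6,0.01,-0.02,0,-0.02,-1],[-0.13,-0.48,0,-0.01,0,-0.02,-1],[-0.1,-0.36,0,-0.01,0,-0.01,-1],[-0.06,-0.24,0,-0.01,0,-0.01,-1],[-0.03,-0.12,0,0,0,0,-1]]]'

```text
clock: 13.3
position: [0.5218, 0.0196, 0.1842]
tool_rot: [3.14, 0.628, 3.058]
force: [0.5, 0.3, -4.5]
grip_width: 0.0208
finger_force: 88.3
```

Run:
```python
from h import *
p,r,s=now();print(p,s["tool_rot"],np.round(s["qpos"],2))
print(grasp([.51,.02,.20],-5,36)[0],grasp([.51,.02,.20],-5,36)[1].as_euler("xyz"))
```

```text
[0.52181343 0.01955574 0.18416629] [3.14001931 0.62849444 3.0578476 ] [ 0.01  0.29 -0.35  2.41  1.99  0.34 -0.72]
[0.52112542 0.01902665 0.18462868] [3.14159265 0.62831853 3.05432619]
```

```bash
cat >> h.py <<'E'
def arc(p,r,p2,r2,n,g=-1,ramp=5):
    w=np.ones(n)
    for k in range(ramp): w[k]=w[n-1-k]=(k+1)/(ramp+1)
    s=np.r_[0,np.cumsum(w)/w.sum()]; rv=(r.inv()*r2).as_rotvec()
    pol=lambda q:np.array([np.hypot(q[0],q[1]),np.arctan2(q[1],q[0]),q[2]])
    a,b=pol(p),pol(p2); Q=[a+(b-a)*t for t in s]; P=[np.array([q[0]*np.cos(q[1]),q[0]*np.sin(q[1]),q[2]]) for q in Q]
    out=[[round(float(x),2)+0. for x in np.r_[(r*R.from_rotvec(rv*s[k])).inv().apply(P[k+1]-P[k])/.02,np.degrees(rv*(s[k+1]-s[k]))/6,g]] for k in range(n)]
    print("max",abs(np.array(out)[:,:6]).max())
    for k in range(0,n,10): print(json.dumps(out[k:k+10]))
E
python3 - <<'E'
from h import *
p,r,s=now()
B=from_lip([.524,-.391,.157],20); print(B[0])
arc(p,r,*B,40)
E
```

```text
[ 0.33715896 -0.45900458  0.18262868]
max 0.74
[[-0.02, -0.12, 0.02, -0.01, 0.0, -0.02, -1.0], [-0.04, -0.24, 0.03, -0.02, 0.0, -0.03, -1.0], [-0.05, -0.36, 0.04, -0.03, 0.0, -0.05, -1.0], [-0.06, -0.48, 0.05, -0.05, 0.0, -0.06, -1.0], [-0.07, -0.61, 0.05, -0.06, 0.0, -0.08, -1.0], [-0.06, -0.73, 0.04, -0.07, 0.0, -0.1, -1.0], [-0.03, -0.74, 0.03, -0.07, 0.0, -0.1, -1.0], [-0.01, -0.74, 0.01, -0.07, 0.0, -0.1, -1.0], [0.01, -0.74, -0.01, -0.07, 0.0, -0.1, -1.0], [0.04, -0.74, -0.03, -0.07, 0.0, -0.1, -1.0]]
[[0.06, -0.74, -0.04, -0.07, 0.0, -0.1, -1.0], [0.09, -0.74, -0.06, -0.07, 0.0, -0.1, -1.0], [0.11, -0.74, -0.08, -0.07, 0.0, -0.1, -1.0], [0.14, -0.73, -0.1, -0.07, 0.0, -0.1, -1.0], [0.16, -0.73, -0.11, -0.07, 0.0, -0.1, -1.0], [0.18, -0.72, -0.13, -0.07, 0.0, -0.1, -1.0], [0.21, -0.71, -0.15, -0.07, 0.0, -0.1, -1.0], [0.23, -0.7, -0.17, -0.07, 0.0, -0.1, -1.0], [0.26, -0.69, -0.18, -0.07, 0.0, -0.1, -1.0], [0.28, -0.68, -0.2, -0.07, 0.0, -0.1, -1.0]]
[[0.3, -0.67, -0.22, -0.07, 0.0, -0.1, -1.0], [0.32, -0.65, -0.23, -0.07, 0.0, -0.1, -1.0], [0.35, -0.64, -0.25, -0.07, 0.0, -0.1, -1.0], [0.37, -0.62, -0.26, -0.07, 0.0, -0.1, -1.0], [0.39, -0.6, -0.28, -0.07, 0.0, -0.1, -1.0], [0.41, -0.59, -0.29, -0.07, 0.0, -0.1, -1.0], [0.43, -0.57, -0.31, -0.07, 0.0, -0.1, -1.0], [0.45, -0.55, -0.32, -0.07, 0.0, -0.1, -1.0], [0.47, -0.52, -0.34, -0.07, 0.0, -0.1, -1.0], [0.48, -0.5, -0.35, -0.07, 0.0, -0.1, -1.0]]
[[0.5, -0.48, -0.36, -0.07, 0.0, -0.1, -1.0], [0.52, -0.45, -0.37, -0.07, 0.0, -0.1, -1.0], [0.53, -0.43, -0.39, -0.07, 0.0, -0.1, -1.0], [0.55, -0.4, -0.4, -0.07, 0.0, -0.1, -1.0], [0.56, -0.38, -0.41, -0.07, 0.0, -0.1, -1.0], [0.48, -0.29, -0.35, -0.06, 0.0, -0.08, -1.0], [0.39, -0.22, -0.28, -0.05, 0.0, -0.06, -1.0], [0.3, -0.16, -0.21, -0.03, 0.0, -0.05, -1.0], [0.2, -0.1, -0.14, -0.02, 0.0, -0.03, -1.0], [0.1, -0.05, -0.07, -0.01, 0.0, -0.02, -1.0]]
```

move_arm --plan '[[[-0.02,-0.12,0.02,-0.01,0,-0.02,-1],[-0.04,-0.24,0.03,-0.02,0,-0.03,-1],[-0.05,-0.36,0.04,-0.03,0,-0.05,-1],[-0.06,-0.48,0.05,-0.05,0,-0.06,-1],[-0.07,-0.61,0.05,-0.06,0,-0.08,-1],[-0.06,-0.73,0.04,-0.07,0,-0.1,-1],[-0.03,-0.74,0.03,-0.07,0,-0.1,-1],[-0.01,-0.74,0.01,-0.07,0,-0.1,-1],[0.01,-0.74,-0.01,-0.07,0,-0.1,-1],[0.04,-0.74,-0.03,-0.07,0,-0.1,-1]]]'

```text
clock: 14.3
position: [0.5245, -0.0911, 0.1837]
tool_rot: [-3.141, 0.628, -3.128]
force: [0.2, 0.8, -4.7]
grip_width: 0.0207
finger_force: 88.2
```

move_arm --plan '[[[0.06,-0.74,-0.04,-0.07,0,-0.1,-1],[0.09,-0.74,-0.06,-0.07,0,-0.1,-1],[0.11,-0.74,-0.08,-0.07,0,-0.1,-1],[0.14,-0.73,-0.1,-0.07,0,-0.1,-1],[0.16,-0.73,-0.11,-0.07,0,-0.1,-1],[0.18,-0.72,-0.13,-0.07,0,-0.1,-1],[0.21,-0.71,-0.15,-0.07,0,-0.1,-1],[0.23,-0.7,-0.17,-0.07,0,-0.1,-1],[0.26,-0.69,-0.18,-0.07,0,-0.1,-1],[0.28,-0.68,-0.2,-0.07,0,-0.1,-1]]]'

```text
clock: 15.3
position: [0.4924, -0.2322, 0.1829]
tool_rot: [-3.136, 0.626, -3.003]
force: [0.7, -0.9, -4.6]
grip_width: 0.0208
finger_force: 88.3
```

move_arm --plan '[[[0.3,-0.67,-0.22,-0.07,0,-0.1,-1],[0.32,-0.65,-0.23,-0.07,0,-0.1,-1],[0.35,-0.64,-0.25,-0.07,0,-0.1,-1],[0.37,-0.62,-0.26,-0.07,0,-0.1,-1],[0.39,-0.6,-0.28,-0.07,0,-0.1,-1],[0.41,-0.59,-0.29,-0.07,0,-0.1,-1],[0.43,-0.57,-0.31,-0.07,0,-0.1,-1],[0.45,-0.55,-0.32,-0.07,0,-0.1,-1],[0.47,-0.52,-0.34,-0.07,0,-0.1,-1],[0.48,-0.5,-0.35,-0.07,0,-0.1,-1]]]'

```text
clock: 16.3
position: [0.4183, -0.3674, 0.1824]
tool_rot: [-3.135, 0.625, -2.876]
force: [-0.0, 0.3, -5.7]
grip_width: 0.021
finger_force: 88.3
```

move_arm --plan '[[[0.5,-0.48,-0.36,-0.07,0,-0.1,-1],[0.52,-0.45,-0.37,-0.07,0,-0.1,-1],[0.53,-0.43,-0.39,-0.07,0,-0.1,-1],[0.55,-0.4,-0.4,-0.07,0,-0.1,-1],[0.56,-0.38,-0.41,-0.07,0,-0.1,-1],[0.48,-0.29,-0.35,-0.06,0,-0.08,-1],[0.39,-0.22,-0.28,-0.05,0,-0.06,-1],[0.3,-0.16,-0.21,-0.03,0,-0.05,-1],[0.2,-0.1,-0.14,-0.02,0,-0.03,-1],[0.1,-0.05,-0.07,-0.01,0,-0.02,-1]]]'

```text
clock: 17.3
position: [0.3393, -0.4538, 0.183]
tool_rot: [-3.134, 0.625, -2.78]
force: [-0.6, 0.0, -4.5]
grip_width: 0.0211
finger_force: 88.3
```

Run:
```python
from h import *
from workcell import grab_frame
p,r,s=now();print(p,s["tool_rot"],np.round(s["qpos"],2))
B=from_lip([.524,-.391,.157],20); print(B[0],B[1].as_euler("xyz"))
f=grab_frame("top");g=grab_frame("scene")
a=cv2.resize(f["color"][100:330,300:560],(400,354));b=cv2.resize(g["color"][60:290,0:260],(400,354))
cv2.imwrite("pics/m4.png",np.hstack([a,b])[:,:,::-1])
```

```text
[ 0.33933844 -0.45382846  0.18299877] [-3.13361424  0.62529473 -2.78046566] [ 2.04  1.07 -1.47  1.87  0.66  0.86  2.39]
[ 0.33715896 -0.45900458  0.18262868] [-3.14159265  0.62831853 -2.7925268 ]
```

View pics/m4.png

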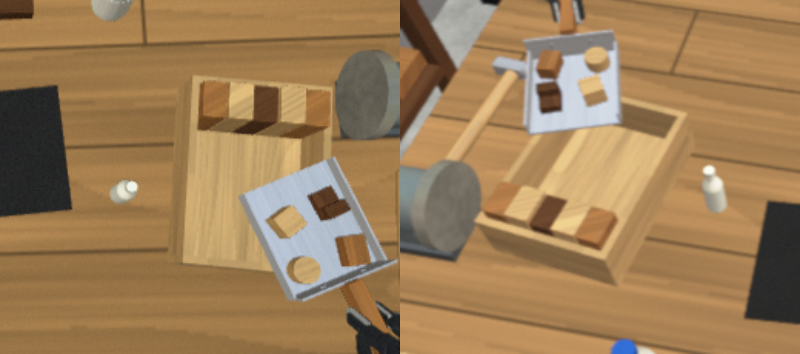

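The top view shows the lip edge at about (457,227)-(518,204) in full-image pixels. All four pieces are aboard and the lip is over the open part.

Run:
```python
from h import *
p,r,s=now()
c=cam(load("top0"));print("lip seen",plane(c,[(457,227),(518,204)],.157))
print("lip model",p-r.apply([0,0,.019])+R.from_euler("z",20.7,degrees=True).apply(LIP))
for y,t in((20,0),(12,10),(5,18),(0,25),(0,40),(0,52)):
    q=from_lip([.524,-.388,.11],y,t)[0];print(y,t,q,np.hypot(*q[:2]))
q=[from_lip([.524,-.388,.125],10,12),from_lip([.522,-.383,.108],0,25)]
path(p,r,*q[0],20,-1,4)
```

```text
lip seen [[ 0.49770084 -0.32126672  0.157     ]
 [ 0.54513724 -0.45935293  0.157     ]]
lip model [ 0.52563848 -0.38313074  0.15752493]
20 0 [ 0.33715896 -0.45600458  0.13562868] 0.5671122808948954
12 10 [ 0.3368207  -0.42778619  0.16976615] 0.5444714914097537
5 18 [ 0.3435086  -0.40379095  0.19581681] 0.5301370484168675
0 25 [ 0.35462808 -0.388       0.21725754] 0.5256472945055228
0 40 [ 0.38815959 -0.388       0.2574395 ] 0.5488277181027826
0 52 [ 0.42178242 -0.388       0.28246041] 0.5731006987726401
max 0.12
[[-0.01, 0.02, 0.0, 0.01, 0.02, 0.02, -1.0], [-0.02, 0.04, 0.0, 0.02, 0.05, 0.04, -1.0], [-0.02, 0.06, 0.0, 0.03, 0.07, 0.06, -1.0], [-0.03, 0.08, 0.0, 0.04, 0.1, 0.08, -1.0], [-0.04, 0.1, -0.01, 0.05, 0.12, 0.1, -1.0], [-0.04, 0.1, -0.01, 0.05, 0.12, 0.1, -1.0], [-0.04, 0.1, -0.01, 0.05, 0.12, 0.1, -1.0], [-0.03, 0.1, -0.01, 0.05, 0.12, 0.1, -1.0], [-0.03, 0.1, -0.01, 0.05, 0.12, 0.1, -1.0], [-0.03, 0.1, -0.01, 0.05, 0.12, 0.1, -1.0]]
[[-0.03, 0.1, -0.01, 0.05, 0.12, 0.1, -1.0], [-0.03, 0.1, -0.01, 0.05, 0.12, 0.1, -1.0], [-0.03, 0.1, -0.01, 0.05, 0.12, 0.1, -1.0], [-0.03, 0.1, -0.01, 0.05, 0.12, 0.1, -1.0], [-0.03, 0.1, -0.02, 0.05, 0.12, 0.1, -1.0], [-0.03, 0.1, -0.02, 0.05, 0.12, 0.1, -1.0], [-0.02, 0.08, -0.01, 0.04, 0.1, 0.08, -1.0], [-0.01, 0.06, -0.01, 0.03, 0.07, 0.06, -1.0], [-0.01, 0.04, -0.01, 0.02, 0.05, 0.04, -1.0], [0.0, 0.02, 0.0, 0.01, 0.02, 0.02, -1.0]]
```

move_arm --plan '[[[-0.04,0.06,0,0.03,0.07,0.06,-1],[-0.06,0.14,0,0.07,0.17,0.14,-1],[-0.08,0.2,-0.01,0.1,0.24,0.2,-1],[-0.08,0.21,-0.01,0.1,0.25,0.21,-1],[-0.07,0.21,-0.02,0.1,0.25,0.21,-1],[-0.07,0.21,-0.02,0.1,0.25,0.21,-1],[-0.06,0.21,-0.02,0.1,0.25,0.21,-1],[-0.06,0.2,-0.02,0.1,0.24,0.2,-1],[-0.04,0.14,-0.02,0.07,0.17,0.14,-1],[-0.01,0.06,-0.01,0.03,0.07,0.06,-1]]]'

```text
clock: 18.4
position: [0.3395, -0.4189, 0.1919]
tool_rot: [3.135, 0.419, -2.977]
force: [-0.1, 0.4, -4.7]
grip_width: 0.0209
finger_force: 88.3
```

```bash
cat >> h.py <<'E'
def pivot(p,r,yaw0,tip0,lip0,yaw,tip,lip,n,g=-1,ramp=3):
    w=np.ones(n)
    for k in range(ramp): w[k]=w[n-1-k]=(k+1)/(ramp+1)
    s=np.r_[0,np.cumsum(w)/w.sum()]; Q=[from_lip(np.array(lip0)+(np.array(lip)-lip0)*t,yaw0+(yaw-yaw0)*t,tip0+(tip-tip0)*t) for t in s]
    out=[[round(float(x),2)+0. for x in np.r_[a[1].inv().apply(b[0]-a[0])/.02,np.degrees((a[1].inv()*b[1]).as_rotvec())/6,g]] for a,b in zip(Q[:-1],Q[1:])]
    print("max",abs(np.array(out)[:,:6]).max())
    for k in range(0,n,10): print(json.dumps(out[k:k+10]))
def state():
    p,r,s=now(); T=r*R.from_euler("y",36,degrees=True)*R.from_euler("x",np.pi)*R.from_euler("z",np.pi)
    e=T.as_euler("ZYX",degrees=True); lip=p-r.apply([0,0,.019])+T.apply(LIP)
    print("t",s["clock"],"tcp",p.round(4),"yaw tip roll",e.round(2),"lip",lip.round(4),"q",np.round(s["qpos"],2)); return p,r,e,lip
E
python3 - <<'E'
from h import *
p,r,e,lip=state()
pivot(p,r,e[0],e[1],lip,0,40,[.515,-.380,.105],20)
E
```

```text
t 18.4 tcp [ 0.3395 -0.4189  0.1919] yaw tip roll [ 9.64 12.    0.35] lip [ 0.526  -0.3871  0.1255] q [ 1.93  0.81 -1.38  1.97  0.68  0.78  2.04]
max 0.27
[[-0.04, 0.03, -0.04, 0.01, 0.07, 0.02, -1.0], [-0.07, 0.06, -0.08, 0.02, 0.14, 0.04, -1.0], [-0.11, 0.09, -0.12, 0.03, 0.21, 0.07, -1.0], [-0.15, 0.12, -0.16, 0.03, 0.27, 0.09, -1.0], [-0.15, 0.11, -0.16, 0.03, 0.27, 0.09, -1.0], [-0.15, 0.11, -0.16, 0.03, 0.27, 0.09, -1.0], [-0.16, 0.11, -0.16, 0.03, 0.27, 0.09, -1.0], [-0.16, 0.11, -0.16, 0.02, 0.27, 0.09, -1.0], [-0.16, 0.11, -0.15, 0.02, 0.27, 0.09, -1.0], [-0.16, 0.11, -0.15, 0.02, 0.27, 0.09, -1.0]]
[[-0.16, 0.1, -0.15, 0.02, 0.27, 0.09, -1.0], [-0.16, 0.1, -0.15, 0.01, 0.27, 0.09, -1.0], [-0.16, 0.1, -0.15, 0.01, 0.27, 0.09, -1.0], [-0.16, 0.1, -0.15, 0.01, 0.27, 0.09, -1.0], [-0.17, 0.1, -0.15, 0.0, 0.27, 0.09, -1.0], [-0.17, 0.09, -0.15, 0.0, 0.27, 0.09, -1.0], [-0.17, 0.09, -0.15, 0.0, 0.27, 0.09, -1.0], [-0.13, 0.07, -0.11, 0.0, 0.21, 0.07, -1.0], [-0.09, 0.04, -0.07, 0.0, 0.14, 0.05, -1.0], [-0.04, 0.02, -0.04, 0.0, 0.07, 0.02, -1.0]]
```

Tracking is good and the joints are relaxing, so I keep tipping.

move_arm --plan '[[[-0.04,0.03,-0.04,0.01,0.07,0.02,-1],[-0.07,0.06,-0.08,0.02,0.14,0.04,-1],[-0.11,0.09,-0.12,0.03,0.21,0.07,-1],[-0.15,0.12,-0.16,0.03,0.27,0.09,-1],[-0.15,0.11,-0.16,0.03,0.27,0.09,-1],[-0.15,0.11,-0.16,0.03,0.27,0.09,-1],[-0.16,0.11,-0.16,0.03,0.27,0.09,-1],[-0.16,0.11,-0.16,0.02,0.27,0.09,-1],[-0.16,0.11,-0.15,0.02,0.27,0.09,-1],[-0.16,0.11,-0.15,0.02,0.27,0.09,-1]]]'

```text
clock: 19.4
position: [0.3534, -0.3984, 0.2254]
tool_rot: [3.135, 0.175, -3.061]
force: [-0.1, 0.7, -4.4]
grip_width: 0.0211
finger_force: 88.2
```

move_arm --plan '[[[-0.16,0.1,-0.15,0.02,0.27,0.09,-1],[-0.16,0.1,-0.15,0.01,0.27,0.09,-1],[-0.16,0.1,-0.15,0.01,0.27,0.09,-1],[-0.16,0.1,-0.15,0.01,0.27,0.09,-1],[-0.17,0.1,-0.15,0,0.27,0.09,-1],[-0.17,0.09,-0.15,0,0.27,0.09,-1],[-0.17,0.09,-0.15,0,0.27,0.09,-1],[-0.13,0.07,-0.11,0,0.21,0.07,-1],[-0.09,0.04,-0.07,0,0.14,0.05,-1],[-0.04,0.02,-0.04,0,0.07,0.02,-1]]]'

```text
clock: 20.4
position: [0.3791, -0.3813, 0.2524]
tool_rot: [3.136, -0.065, -3.139]
force: [0.4, 0.0, -2.6]
grip_width: 0.0206
finger_force: 88.3
```

Run:
```python
from h import *
p,r,e,lip=state()
pivot(p,r,e[0],e[1],lip,0,54,[.510,-.378,.102],10)
```

```text
t 20.4 tcp [ 0.3791 -0.3813  0.2524] yaw tip roll [ 0.38 39.74  0.41] lip [ 0.5156 -0.3802  0.1056] q [ 1.44  0.63 -1.17  1.73  0.62  1.28  1.68]
max 0.34
[[-0.05, 0.01, -0.06, 0.0, 0.08, 0.0, -1.0], [-0.1, 0.01, -0.11, 0.0, 0.17, 0.0, -1.0], [-0.16, 0.02, -0.17, 0.0, 0.25, 0.01, -1.0], [-0.21, 0.02, -0.22, 0.0, 0.34, 0.01, -1.0], [-0.21, 0.02, -0.22, 0.0, 0.34, 0.01, -1.0], [-0.21, 0.02, -0.22, 0.0, 0.34, 0.01, -1.0], [-0.22, 0.02, -0.22, 0.0, 0.34, 0.01, -1.0], [-0.16, 0.02, -0.17, 0.0, 0.25, 0.01, -1.0], [-0.11, 0.01, -0.11, 0.0, 0.17, 0.0, -1.0], [-0.05, 0.01, -0.06, 0.0, 0.08, 0.0, -1.0]]
```

move_arm --plan '[[[-0.05,0.01,-0.06,0,0.08,0,-1],[-0.1,0.01,-0.11,0,0.17,0,-1],[-0.16,0.02,-0.17,0,0.25,0.01,-1],[-0.21,0.02,-0.22,0,0.34,0.01,-1],[-0.21,0.02,-0.22,0,0.34,0.01,-1],[-0.21,0.02,-0.22,0,0.34,0.01,-1],[-0.22,0.02,-0.22,0,0.34,0.01,-1],[-0.16,0.02,-0.17,0,0.25,0.01,-1],[-0.11,0.01,-0.11,0,0.17,0,-1],[-0.05,0.01,-0.06,0,0.08,0,-1]]]'

```text
clock: 21.4
position: [0.4135, -0.3784, 0.2778]
tool_rot: [3.137, -0.313, 3.139]
force: [-0.2, 0.3, -4.1]
grip_width: 0.021
finger_force: 88.4
```

move_arm --plan '[[[0,0,0,0,0,0,-1],[0,0,0,0,0,0,-1],[0,0,0,0,0,0,-1],[0,0,0,0,0,0,-1],[0,0,0,0,0,0,-1],[0,0,0,0,0,0,-1],[0,0,0,0,0,0,-1],[0,0,0,0,0,0,-1],[0,0,0,0,0,0,-1],[0,0,0,0,0,0,-1]]]'

```text
clock: 22.4
position: [0.4131, -0.3784, 0.2778]
tool_rot: [3.137, -0.312, 3.139]
force: [0.4, -0.5, -3.4]
grip_width: 0.021
finger_force: 88.4
```

Run:
```python
from h import *
from workcell import grab_frame
p,r,e,lip=state()
f=grab_frame("top");g=grab_frame("scene")
a=cv2.resize(f["color"][100:330,300:560],(400,354));b=cv2.resize(g["color"][60:290,0:260],(400,354))
cv2.imwrite("pics/m5.png",np.hstack([a,b])[:,:,::-1])
```

```text
t 22.4 tcp [ 0.4131 -0.3784  0.2778] yaw tip roll [ 0.1  53.88  0.43] lip [ 0.5096 -0.3781  0.1021] q [ 1.17  0.71 -1.06  1.49  0.64  1.62  1.62]
```

View pics/m5.png

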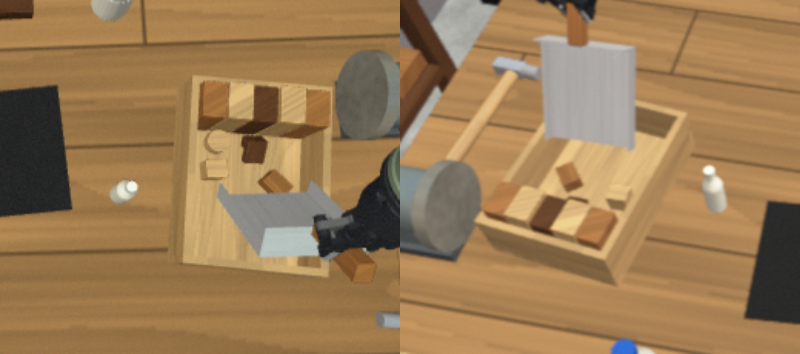

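All four pieces are in the crate: the disc at (215,140), the cube at (215,168), the step at (255,150) and the long piece at (272,182). Next is the mat. Joint 4 was near its limit close in, so I fit its law from the logged poses before planning.

Run:
```python
from h import *
from scipy.optimize import least_squares
p,r,s=now()
D=[([.269,-.564,.231],[-3.14,0,.445],1.600),([.5005,.0003,.2491],[3.1416,0,.086],1.891),([.4389,.3191,.219],[-3.141,0,2.981],1.80),
([.4163,.3981,.1108],[3.136,.631,2.962],2.07),([.4741,.3885,.0306],[3.137,.629,2.965],2.02),([.4745,.3877,.131],[3.137,.6286,2.964],2.01),
([.5218,.0196,.1842],[3.14,.628,3.058],2.41),([.3393,-.4538,.183],[-3.134,.625,-2.78],1.87),([.3395,-.4189,.1919],[3.135,.419,-2.977],1.97),
([.3791,-.3813,.2524],[3.136,-.065,-3.139],1.73),([.4131,-.3784,.2778],[3.137,-.312,3.139],1.49)]
Z=np.array([R.from_euler("xyz",d[1]).apply([0,0,1]) for d in D]);P=np.array([d[0] for d in D]);q=np.array([d[2] for d in D])
def pred(x,P,Z):
    w=P-x[0]*Z-[0,0,x[1]]; d2=(w**2).sum(1); return np.arccos(np.clip((d2-x[2])/x[3],-1,1))-x[4]
f=least_squares(lambda x:pred(x,P,Z)-q,[.25,.33,.3,.25,0.])
print(f.x,f.fun.round(3))
for yaw in(4,-15,20,184-180+60,94,-86):
    g,rr=grasp(np.array([.604,-.001,.049])-R.from_euler("z",yaw,degrees=True).apply([.13,0,0]),yaw,36)
    for dz in(0,.08): print(yaw,dz,g,pred(f.x,(g+[0,0,dz])[None],rr.apply([0,0,1])[None]))
```

```text
[0.3883734  0.38787995 0.49412183 0.49664663 0.07610261] [-0.006 -0.023  0.004 -0.011 -0.002  0.005  0.     0.004  0.017  0.009
  0.002]
4 0 [ 0.48545739 -0.00928931  0.03362868] [2.52344721]
4 0.08 [ 0.48545739 -0.00928931  0.03362868] [2.5234788]
-15 0 [0.48921702 0.02975601 0.03362868] [2.47452646]
-15 0.08 [0.48921702 0.02975601 0.03362868] [2.47455571]
20 0 [ 0.49233437 -0.04164297  0.03362868] [2.43445283]
20 0.08 [ 0.49233437 -0.04164297  0.03362868] [2.43448046]
64 0 [ 0.55190744 -0.10780557  0.03362868] [1.88814607]
64 0.08 [ 0.55190744 -0.10780557  0.03362868] [1.88816371]
94 0 [ 0.61228931 -0.11954261  0.03362868] [1.4489141]
94 0.08 [ 0.61228931 -0.11954261  0.03362868] [1.44893042]
-86 0 [0.59571069 0.11754261 0.03362868] [1.56957766]
-86 0.08 [0.59571069 0.11754261 0.03362868] [1.56959401]
```

The fit is good to about 0.02 rad. With this slanted grip the arm cannot quite reach the mat's centre. So I will set the tray on the mat slightly far, regrip with the fingers vertical, and shift it to the centre.

Run:
```python
from h import *
p,r,e,lip=state()
q=from_lip(lip+[-.01,.01,.10],0,44)
path(p,r,*q,10,-1,1)
A=grasp([.521,-.008,.14],4,36); print(A[0])
arc(*q,*A,30,-1,3)
```

```text
t 22.5 tcp [ 0.4131 -0.3784  0.2778] yaw tip roll [ 0.09 53.87  0.42] lip [ 0.5097 -0.3781  0.1021] q [ 1.17  0.71 -1.06  1.49  0.64  1.62  1.62]
max 0.41
[[0.17, 0.03, -0.18, 0.0, -0.09, 0.0, -1.0], [0.34, 0.06, -0.36, 0.01, -0.18, 0.0, -1.0], [0.33, 0.06, -0.37, 0.01, -0.18, 0.0, -1.0], [0.32, 0.06, -0.38, 0.01, -0.18, 0.0, -1.0], [0.32, 0.06, -0.38, 0.01, -0.18, 0.0, -1.0], [0.31, 0.06, -0.39, 0.01, -0.18, 0.0, -1.0], [0.3, 0.06, -0.4, 0.01, -0.18, 0.0, -1.0], [0.3, 0.06, -0.4, 0.01, -0.18, 0.0, -1.0], [0.29, 0.06, -0.41, 0.01, -0.18, 0.0, -1.0], [0.14, 0.03, -0.21, 0.0, -0.09, 0.0, -1.0]]
[ 0.53214072 -0.00722097  0.12462868]
max 0.74
[[-0.15, 0.13, 0.09, 0.0, -0.07, -0.01, -1.0], [-0.29, 0.26, 0.18, 0.0, -0.14, -0.01, -1.0], [-0.42, 0.4, 0.28, 0.0, -0.2, -0.02, -1.0], [-0.54, 0.55, 0.38, -0.01, -0.27, -0.02, -1.0], [-0.52, 0.56, 0.4, -0.01, -0.27, -0.02, -1.0], [-0.49, 0.57, 0.42, -0.01, -0.27, -0.02, -1.0], [-0.46, 0.58, 0.43, -0.01, -0.27, -0.02, -1.0], [-0.44, 0.6, 0.44, -0.01, -0.27, -0.02, -1.0], [-0.41, 0.61, 0.46, -0.01, -0.27, -0.02, -1.0], [-0.38, 0.62, 0.47, -0.01, -0.
[... 254 characters left out ...]
0], [-0.2, 0.68, 0.5, -0.01, -0.27, -0.02, -1.0], [-0.17, 0.68, 0.5, -0.01, -0.27, -0.02, -1.0], [-0.14, 0.69, 0.5, -0.01, -0.27, -0.02, -1.0], [-0.11, 0.7, 0.5, -0.01, -0.27, -0.02, -1.0], [-0.07, 0.71, 0.5, -0.01, -0.27, -0.02, -1.0]]
[[-0.04, 0.71, 0.49, -0.01, -0.27, -0.02, -1.0], [-0.01, 0.72, 0.48, -0.01, -0.27, -0.02, -1.0], [0.02, 0.72, 0.48, -0.01, -0.27, -0.02, -1.0], [0.05, 0.73, 0.47, -0.01, -0.27, -0.02, -1.0], [0.08, 0.73, 0.46, -0.01, -0.27, -0.02, -1.0], [0.11, 0.74, 0.44, -0.01, -0.27, -0.02, -1.0], [0.13, 0.74, 0.43, -0.01, -0.27, -0.02, -1.0], [0.12, 0.56, 0.31, 0.0, -0.2, -0.02, -1.0], [0.09, 0.37, 0.2, 0.0, -0.14, -0.01, -1.0], [0.05, 0.19, 0.1, 0.0, -0.07, -0.01, -1.0]]
```

move_arm --plan '[[[0.17,0.03,-0.18,0,-0.09,0,-1],[0.34,0.06,-0.36,0.01,-0.18,0,-1],[0.33,0.06,-0.37,0.01,-0.18,0,-1],[0.32,0.06,-0.38,0.01,-0.18,0,-1],[0.32,0.06,-0.38,0.01,-0.18,0,-1],[0.31,0.06,-0.39,0.01,-0.18,0,-1],[0.3,0.06,-0.4,0.01,-0.18,0,-1],[0.3,0.06,-0.4,0.01,-0.18,0,-1],[0.29,0.06,-0.41,0.01,-0.18,0,-1],[0.14,0.03,-0.21,0,-0.09,0,-1]]]'

```text
clock: 23.5
position: [0.3741, -0.3677, 0.3599]
tool_rot: [-3.137, -0.141, 3.138]
force: [0.5, -0.2, -4.5]
grip_width: 0.021
finger_force: 88.3
```

move_arm --plan '[[[-0.15,0.13,0.09,0,-0.07,-0.01,-1],[-0.29,0.26,0.18,0,-0.14,-0.01,-1],[-0.42,0.4,0.28,0,-0.2,-0.02,-1],[-0.54,0.55,0.38,-0.01,-0.27,-0.02,-1],[-0.52,0.56,0.4,-0.01,-0.27,-0.02,-1],[-0.49,0.57,0.42,-0.01,-0.27,-0.02,-1],[-0.46,0.58,0.43,-0.01,-0.27,-0.02,-1],[-0.44,0.6,0.44,-0.01,-0.27,-0.02,-1],[-0.41,0.61,0.46,-0.01,-0.27,-0.02,-1],[-0.38,0.62,0.47,-0.01,-0.27,-0.02,-1]]]'

```text
clock: 24.5
position: [0.4541, -0.2681, 0.2833]
tool_rot: [3.136, 0.1, -3.125]
force: [-0.3, -0.7, -3.8]
grip_width: 0.0206
finger_force: 88.3
```

move_arm --plan '[[[-0.35,0.63,0.48,-0.01,-0.27,-0.02,-1],[-0.32,0.64,0.48,-0.01,-0.27,-0.02,-1],[-0.29,0.65,0.49,-0.01,-0.27,-0.02,-1],[-0.26,0.66,0.49,-0.01,-0.27,-0.02,-1],[-0.23,0.67,0.5,-0.01,-0.27,-0.02,-1],[-0.2,0.68,0.5,-0.01,-0.27,-0.02,-1],[-0.17,0.68,0.5,-0.01,-0.27,-0.02,-1],[-0.14,0.69,0.5,-0.01,-0.27,-0.02,-1],[-0.11,0.7,0.5,-0.01,-0.27,-0.02,-1],[-0.07,0.71,0.5,-0.01,-0.27,-0.02,-1]]]'

```text
clock: 25.5
position: [0.5138, -0.1315, 0.1965]
tool_rot: [3.129, 0.382, -3.106]
force: [1.8, -0.4, -3.2]
grip_width: 0.0211
finger_force: 88.3
```

move_arm --plan '[[[-0.04,0.71,0.49,-0.01,-0.27,-0.02,-1],[-0.01,0.72,0.48,-0.01,-0.27,-0.02,-1],[0.02,0.72,0.48,-0.01,-0.27,-0.02,-1],[0.05,0.73,0.47,-0.01,-0.27,-0.02,-1],[0.08,0.73,0.46,-0.01,-0.27,-0.02,-1],[0.11,0.74,0.44,-0.01,-0.27,-0.02,-1],[0.13,0.74,0.43,-0.01,-0.27,-0.02,-1],[0.12,0.56,0.31,0,-0.2,-0.02,-1],[0.09,0.37,0.2,0,-0.14,-0.01,-1],[0.05,0.19,0.1,0,-0.07,-0.01,-1]]]'

```text
clock: 26.5
position: [0.5301, -0.0246, 0.1308]
tool_rot: [3.14, 0.589, -3.089]
force: [-0.0, 0.2, -4.6]
grip_width: 0.0215
finger_force: 88.5
```

Run:
```python
from h import *
p,r,e,lip=state()
A=grasp([.521,-.008,.0505],4,36); print(A[0])
path(p,r,*A,10,-1,2)
```

```text
t 26.5 tcp [ 0.5301 -0.0246  0.1308] yaw tip roll [3.09 2.28 0.09] lip [ 0.7275 -0.0139  0.0973] q [ 0.68  0.57 -0.94  2.37  2.05  0.5  -0.37]
[ 0.53214072 -0.00722097  0.03512868]
max 0.51
[[0.11, 0.04, 0.17, 0.0, -0.02, -0.01, -1.0], [0.21, 0.07, 0.34, -0.01, -0.03, -0.01, -1.0], [0.32, 0.11, 0.51, -0.01, -0.05, -0.02, -1.0], [0.32, 0.11, 0.5, -0.01, -0.05, -0.02, -1.0], [0.32, 0.11, 0.5, -0.01, -0.05, -0.02, -1.0], [0.33, 0.11, 0.5, -0.01, -0.05, -0.02, -1.0], [0.33, 0.11, 0.5, -0.01, -0.05, -0.02, -1.0], [0.33, 0.11, 0.5, -0.01, -0.05, -0.02, -1.0], [0.22, 0.07, 0.33, -0.01, -0.03, -0.01, -1.0], [0.11, 0.04, 0.17, 0.0, -0.02, -0.01, -1.0]]
```

move_arm --plan '[[[0.11,0.04,0.17,0,-0.02,-0.01,-1],[0.21,0.07,0.34,-0.01,-0.03,-0.01,-1],[0.32,0.11,0.51,-0.01,-0.05,-0.02,-1],[0.32,0.11,0.5,-0.01,-0.05,-0.02,-1],[0.32,0.11,0.5,-0.01,-0.05,-0.02,-1],[0.33,0.11,0.5,-0.01,-0.05,-0.02,-1],[0.33,0.11,0.5,-0.01,-0.05,-0.02,-1],[0.33,0.11,0.5,-0.01,-0.05,-0.02,-1],[0.22,0.07,0.33,-0.01,-0.03,-0.01,-1],[0.11,0.04,0.17,0,-0.02,-0.01,-1]]]'

```text
clock: 27.5
position: [0.5332, -0.0089, 0.0353]
tool_rot: [-3.137, 0.631, -3.069]
force: [-0.9, -0.2, -3.2]
grip_width: 0.0213
finger_force: 88.5
```

Run:
```python
from h import *
p,r,e,lip=state();print(observe()["force"])
```

```text
t 27.5 tcp [ 0.5332 -0.0089  0.0353] yaw tip roll [ 4.02 -0.15 -0.22] lip [0.7316 0.005  0.0102] q [ 0.64  0.92 -0.96  2.42  2.36  0.86 -0.53]
[-0.92780177 -0.21289083 -3.22155607]
```

The tray is within 1 mm of the mat. I lower it, open the gripper, swing the fingers to vertical about the grasp point and close again.

move_arm --plan '[[[0.03,0,0.04,0,0,0,-1],[0,0,0,0,0,0,0],[0,0,0,0,0,0,0],[0,0,0,0,0,0,0],[0,0,0,0,0,0,0],[0,0,0,0,0,0,0],[0,0,0,0,0,0,0.2],[0,0,0,0,0,0,0.2],[0,0,0,0,0,0,0.2],[0,0,0,0,0,0,0.2]]]'

```text
clock: 28.5
position: [0.5335, -0.0089, 0.0353]
tool_rot: [-3.137, 0.632, -3.068]
force: [-1.4, -0.3, 0.3]
grip_width: 0.0511
finger_force: 0.0
```

move_arm --plan '[[[0.06,0,0,0,0.6,0,0.2],[0.06,0,0,0,0.6,0,0.2],[0.06,0,0,0,0.6,0,0.2],[0.06,0,0,0,0.6,0,0.2],[0.06,0,0,0,0.6,0,0.2],[0.06,0,0,0,0.6,0,0.2],[0.06,0,0,0,0.6,0,0.2],[0.06,0,0,0,0.6,0,0.2],[0.06,0,0,0,0.6,0,0.2],[0.06,0,0,0,0.6,0,0.2]]]'

```text
clock: 29.5
position: [0.5221, -0.0105, 0.031]
tool_rot: [-3.135, 0.018, -3.071]
force: [-0.1, -1.3, 0.9]
grip_width: 0.0515
finger_force: 0.0
```

Run:
```python
from h import *
from workcell import grab_frame
p,r,e,lip=state();print(observe()["tool_rot"])
f=grab_frame("top");np.savez("pics/t6.npz",**f);g=grab_frame("scene");np.savez("pics/s6.npz",**g)
a=cv2.resize(f["color"][140:290,220:420],(400,300));b=cv2.resize(g["color"][140:290,190:390],(400,300))
cv2.imwrite("pics/m6.png",np.hstack([a,b])[:,:,::-1])
```

```text
t 29.5 tcp [ 0.5221 -0.0105  0.031 ] yaw tip roll [ 3.77 34.96 -0.44] lip [ 0.6701 -0.001  -0.1039] q [ 0.46  0.79 -0.77  1.99  0.87  0.71  0.77]
[-3.13526668  0.01817569 -3.07131105]
```

View pics/m6.png

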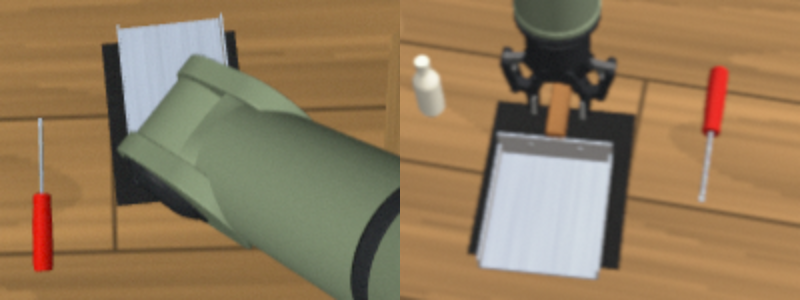

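The tray sits on the mat, offset forward. In the scene image the lip corners are at about (229.5,273.5) and (289,278.5), and the back wall's top corners at (239,207) and (296.5,211.5).

Run:
```python
from h import *
c=cam(load("s6"))
L=plane(c,[(229.5,273.5),(289,278.5)],.008)[:,:2];B=plane(c,[(239,207),(296.5,211.5)],.049)[:,:2]
print("lip",L,L.mean(0),"back",B,B.mean(0)); v=L[1]-L[0];print("yaw",np.degrees(np.arctan2(-v[0],v[1])))
m=cam(load("top0"));q=np.array([[224.7,265.6],[233.2,189.5],[306.5,197.6],[298,273.8]])
P=plane(c,q,.004)[:,:2];print("mat c",P.mean(0)); 
for a,b in((0,1),(3,2)):
    d=P[a]-P[b];print("mat yaw",np.degrees(np.arctan2(d[1],d[0])),np.linalg.norm(d))
d=P[3]-P[0]+P[2]-P[1];print(np.degrees(np.arctan2(-d[0],d[1])))
```

```text
lip [[ 0.73863372 -0.06106146]
 [ 0.72518814  0.07684015]] [0.73191093 0.00788934] back [[ 0.5810106  -0.07319956]
 [ 0.56750271  0.06583371]] [ 0.57425666 -0.00368292]
yaw 5.568805983342859
mat c [ 0.60595611 -0.00333536]
mat yaw 8.613385896516437 0.2178971053571939
mat yaw 3.9809897134015904 0.21527327848224567
3.5156698662219754
```

move_arm --plan '[[[0,0,0,0,0,0,-1],[0,0,0,0,0,0,-1],[0,0,0,0,0,0,-1],[0,0,0,0,0,0,-1],[0,0,0,0,0,0,-1],[0,0,0,0,0,0,-1],[0,0,0,0,0,0,-1],[0,0,-0.1,0,0,0,-1],[0,0,-0.25,0,0,0,-1],[0,0,-0.25,0,0,0,-1]]]'

```text
clock: 30.6
position: [0.5219, -0.0108, 0.043]
tool_rot: [-3.134, 0.021, -3.072]
force: [0.2, -0.4, -3.7]
grip_width: 0.0205
finger_force: 88.0
```

move_arm --plan '[[[0.1,0,0,0,0,0,-1],[0.2,0,0,0,0,0,-1],[0.3,0,0,0,0,0,-1],[0.4,0,0,0,0,0,-1],[0.4,0,0,0,0,0,-1],[0.4,0,0,0,0,0,-1],[0.3,0,0,0,0,0,-1],[0.2,0,0,0,0,0,-1],[0.15,0,0,0,0,0,-1],[0,0,0,0,0,0,-1]]]'

```text
clock: 31.6
position: [0.4731, -0.0141, 0.0418]
tool_rot: [-3.134, 0.021, -3.072]
force: [-0.5, 0.0, -3.5]
grip_width: 0.0205
finger_force: 88.0
```

Run:
```python
from h import *
from workcell import grab_frame
p,r,s=now();print(p,s["tool_rot"],s["force"],np.round(s["qpos"],2))
g=grab_frame("scene");np.savez("pics/s7.npz",**g)
c=cam(g);hsv=cv2.cvtColor(g["color"],cv2.COLOR_RGB2HSV)
t=biggest((hsv[...,1]<75)&(hsv[...,2]>90),(215,175,320,290));q=cv2.approxPolyDP(cv2.convexHull(t),4,True)[:,0];print(q.tolist())
for tip in(0,4):
    T=R.from_euler("z",4,degrees=True)*R.from_euler("y",tip,degrees=True);H=p+[0,0,.019]
    print(tip,proj(c,H+T.apply(np.array([[.21,-.07,-.041],[.21,.07,-.041],[.05,-.07,0],[.05,.07,0]]))).round(1).tolist())
```

```text
[ 0.47306368 -0.01414662  0.0417757 ] [-3.13422288  0.02108352 -3.07173069] [-0.54029503  0.02546677 -3.50503835] [ 0.48  0.72 -0.78  2.11  0.89  0.65  0.72]
[[241, 187], [297, 192], [290, 258], [232, 252]]
0 [[230.9, 251.3], [290.0, 257.6], [240.8, 186.1], [297.4, 191.7]]
4 [[231.7, 252.8], [290.0, 259.1], [240.9, 186.9], [297.4, 192.5]]
```

move_arm --plan '[[[0,0,0.15,0,0,0,-1],[0,0,0.2,0,0,0,-1],[0,0,0.13,0,0,0,-1],[0,0,0.06,0,0,0,-1],[0,0,0,0,0,0,-1],[0,0,0,0,0,0,0.2],[0,0,0,0,0,0,0.2],[0,0,0,0,0,0,0.2],[0,0,0,0,0,0,0.2],[0,0,0,0,0,0,0.2]]]'

```text
clock: 32.65
position: [0.4736, -0.0141, 0.031]
tool_rot: [-3.134, 0.021, -3.072]
force: [0.7, 0.5, -0.9]
grip_width: 0.0509
finger_force: 0.0
```

move_arm --plan '[[[0,0,0,0,0,0,0.2],[0,0,0,0,0,0,0.2],[0,0,-0.3,0,0,0,0.2],[0,0,-0.6,0,0,0,0.2],[0,0,-0.8,0,0,0,0.2],[0,0,-0.8,0,0,0,0.2],[0,0,-0.8,0,0,0,0.2],[0,0,-0.8,0,0,0,0.2],[0,0,-0.8,0,0,0,0.2],[0,0,-0.8,0,0,0,0.2]]]'

```text
clock: 33.65
position: [0.4709, -0.0134, 0.146]
tool_rot: [-3.134, 0.021, -3.071]
force: [0.7, -0.4, -0.6]
grip_width: 0.0515
finger_force: 0.0
```

Run:
```python
from h import *
from workcell import grab_frame
p,r,s=now();print(p,s["force"],s["grip_width"])
g=grab_frame("scene");c=cam(g);hsv=cv2.cvtColor(g["color"],cv2.COLOR_RGB2HSV)
t=biggest((hsv[...,1]<75)&(hsv[...,2]>90),(215,175,320,290));q=cv2.approxPolyDP(cv2.convexHull(t),4,True)[:,0];print(q.tolist())
for k in q: print(k,plane(c,[k],.008)[0,:2].round(3),plane(c,[k],.049)[0,:2].round(3))
cv2.imwrite("pics/s8.png",cv2.resize(g["color"][40:300],(800,371))[:,:,::-1])
```

```text
[ 0.47086334 -0.01340868  0.14596357] [ 0.65366211 -0.41056272 -0.56911517] 0.05153139755833076
[[242, 189], [298, 196], [290, 260], [232, 254]]
[242 189] [ 0.501 -0.088] [ 0.528 -0.078]
[298 196] [0.495 0.058] [0.522 0.062]
[290 260] [0.678 0.071] [0.698 0.074]
[232 254] [ 0.688 -0.068] [ 0.708 -0.059]
```

View pics/s8.png

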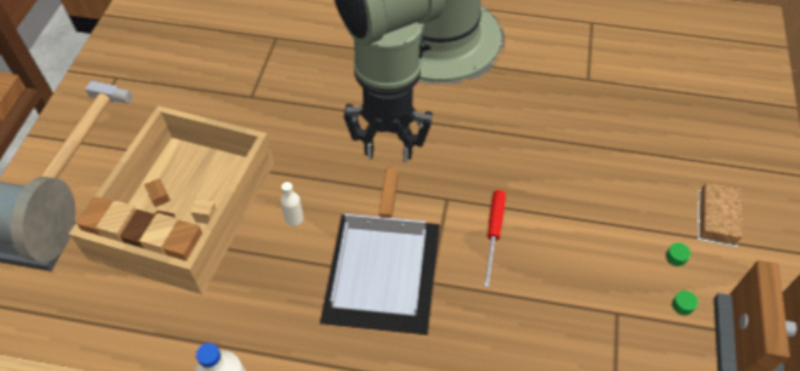

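The tray rests flat at (0.604,-0.003), on the mat's centre. The pieces are in the crate, the bystanders are in place and the gripper is clear.

```bash
python3 -c "
from workcell import job_done
print(job_done())"
```

```text
the job is handed in; nothing more can be done
None
```

The job is handed in: all four wood pieces are in the crate with none spilled, and the empty tray lies flat in the middle of the mat (set down a few centimetres off first, then regripped and moved to the centre), with the glue bottle and screwdriver untouched.

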